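Release the specimen cup from the heating dock and empty it

TASK

Push the specimen cup down in its heating dock until the latch lets go and it springs up, and draw it out. Tip it to empty its three metal slugs into the white tray, then stand the cup upright in the middle of the cork mat. Do not knock over or shove the other things on the bench.

Things in the scene. Friction and masses are not known exactly. Their poses are not given: they have to be found in the camera images.
- dock: Grey heating dock, fixed, a block 130 x 130 x 70 mm. Origin: centre of its underside on the bench; z up; x points to the side on which the cup's fin lies while the cup is in it. At the start the cup's foot is latched in its well, underside 24 mm above the bench: two hidden hooks hold it, so it cannot be pulled out before it is pressed.
- dock_top (a point): Centre of the dock's bright steel top, 70 mm above the bench, at the mouth of the square well (62.5 mm wide). A spring lifter under the cup pushes it up: 12 N when latched, 14 N at the bottom of the press, 7 N at the end of its lift, 18 mm above the latched height. From there the cup is lifted straight out; its underside passes the dock's top 46 mm above the latched height.
- latch (a joint): Trip bar of the latch under the cup, m: 0 to 0.001 at the start, 0.006 fully tripped. Pressing the cup straight down is free of it for 3 to 4 mm, then moves the bar down with the cup (2 N more). Above 0.003 the hooks are clear and the bar stays so; the press stops 9 mm down. It needs 10 to 15 N besides friction. Let up, the cup then rises by itself.
- cup_fin (a point): Centre of the cup's grip fin: an upright flat metal plate 40 mm long (x), 9 mm thick (y), 52 mm high (z), standing on the rim; its top is 174 mm above the cup's underside. Axes are the cup's: z up through its mouth, x from its centre line out to the fin, y across the fin. It lies 52 mm along x from the centre line and 148 mm above the underside (172 mm above the bench when latched).
- cup_mid (a point): Point on the cup's centre line, 63 mm above its underside; axes as the fin's. The loose metal cup, about 0.28 kg, is 126 mm tall without the fin: a square foot 60 x 60 mm, 58 mm high, with side notches; above it a round open bowl, polished inside, flaring from 72 to 96 mm outside diameter, wall 3 mm, 64 mm deep. It stands by itself on its foot.
- slug0_center (a point): Centre of one of three alike aluminium slugs in the cup: loose cylinders 27 mm in diameter, 34 mm tall, 55 g. They slide out over the lip once the cup lies tipped well past level (about 110 to 120 degrees from upright).
- slug1_center (a point): Centre of one of three alike aluminium slugs in the cup: loose cylinders 27 mm in diameter, 34 mm tall, 55 g. They slide out over the lip once the cup lies tipped well past level (about 110 to 120 degrees from upright).
- slug2_center (a point): Centre of one of three alike aluminium slugs in the cup: loose cylinders 27 mm in diameter, 34 mm tall, 55 g. They slide out over the lip once the cup lies tipped well past level (about 110 to 120 degrees from upright).
- tray: White plastic tray, fixed, open on top, 240 (x) x 200 (y) mm outside, 45 mm high, wall 4 mm. Origin: centre of its underside on the bench; x roughly away from the robot.
- mat: Square cork mat, fixed, 160 x 160 mm, 5 mm thick. Origin: centre of its underside on the bench. Dock and mat lie on either side of the tray; which is left and which right varies.
- beaker: Bystander, loose: glass beaker 64 mm wide, 85 mm high; origin under its centre.
- papercup: Bystander, loose: white paper cup 90 mm wide, 115 mm high; origin under its centre.
- drinkcan: Bystander, loose: drink can 56 mm wide, 100 mm high; origin under its centre.
- dish: Bystander, loose: shallow white dish 90 mm wide, 14 mm high; origin under its centre.
- spatula: Bystander, loose: spatula 170 mm long, lying on the bench; x along it.

How it is judged:
On the way, in this order (a step that is already met when the one before it is completed fails the run):
1. the cup has been pressed down until the latch is tripped (value of joint latch above 0.003 m).
2. the cup has been drawn clear of the dock's well (z of cup_mid in the frame of dock above 0.138 m).
3. the cup is tipped over, about level or further (angle between cup_mid's own z axis and vertical above 1.4 rad), for 0.1 s.
At the end, for the whole second after the job is handed in: All three slugs lie in the tray (centres inside its walls and lower than 60 mm above the bench), and the cup stands released, at rest and upright (within 0.12 rad) on the cork mat, its centre line within 40 mm of the mat's centre (x of slug0_center in the frame of tray between -0.12 and 0.12 m and y of slug0_center in the frame of tray between -0.1 and 0.1 m and height (world z) of each of slug0_center, slug1_center, slug2_center below 0.06 m and x of slug1_center in the frame of tray between -0.12 and 0.12 m and y of slug1_center in the frame of tray between -0.1 and 0.1 m and x of slug2_center in the frame of tray between -0.12 and 0.12 m and y of slug2_center in the frame of tray between -0.1 and 0.1 m and angle between cup_mid's own z axis and vertical below 0.12 rad and horizontal distance between cup_mid and mat below 0.04 m and height (world z) of cup_mid between 0.063 and 0.073 m and linear speed of cup below 0.02 m/s and linear speed of each of slug0, slug1, slug2 below 0.05 m/s); the robot touches nothing.
It fails at once if a bystander is shoved more than 60 mm or knocked over (distance of any of beaker, papercup, drinkcan, dish, spatula from where it was at the start of the episode above 0.06 m or angle between any of beaker, papercup, drinkcan, dish, spatula's own z axis and vertical above 0.6 rad).
It also fails if it takes over 64 s, if anything falls off the work surface, if the arm or the gripper's body presses on something with over 40 N, if the wrist force passes 120 N, or if a joint passes its speed limit or range.

ROBOT

A 6-joint arm with a two-finger parallel gripper is mounted at the origin on the work surface. World frame = base frame: x ahead of the robot, y to its left, z up, the work surface at z = 0. Lengths are in m, angles in rad, forces in N, time in s.
With the tool pointing down it reaches from about 0.25 to 0.725 m from the base axis. Payload 9.7 kg.
Tool frame: the origin (TCP) lies between the finger pads; the fingertips stand 17 mm ahead of it and the grasp point (between the pads) lies 2 mm behind it; z points along the fingers, y is the line along which they close (so a half turn about z gives the same grasp; the last joint's range is limited). The gripper opens to 85 mm and grips with 20 to 120 N. Pads are 22 mm wide; open, the fingers measure 114 mm over their backs; the gripper's body (76 mm by 85 mm) begins 54 mm behind the grasp point. The pads swing forward as they close: fully open they stand 13 mm farther back than shut.
Start: joints at [1.17, 0.087, 0.176, 1.66, 0, 1.571], TCP at [0.215, 0.506, 0.248] pointing down, gripper open.
Joint ranges: [-3.13, 3.13], [-0.85, 1.81], [-1.15, 1.24], [-2.2, 2.28], [-1.44, 1.52], [-3.14, 3.14]. Speed limits (rad/s): [2.22, 2.22, 2.57, 3.14, 3.14, 3.14].

INTERFACE

Orientations are given as a unit quaternion [x, y, z, w].
In Python, from bench import r gives the robot as it stands. The module is installed in compiled form; this text tells all that it offers.
- The arm moves only by the shell command python3 -m inch 'ROWS' [OPENING] [FORCE]. ROWS is JSON, a list of rows, each an object of numbers: "dx", "dy", "dz": the shift along the tool's x, y, z in units of 50 mm (1.0 is 50 mm); "rx", "ry", "rz": the turn, a rotation vector about the tool's x, y, z in units of 6 degrees (1.0 is 6 degrees). In form: [{"dx": .., "dy": .., "dz": .., "rx": .., "ry": .., "rz": ..}, ...]. A call has 1 to 8 rows; each row is the pose to reach, as a shift and turn from the pose commanded when the call began, along the tool's axes at that moment; what a row does not reach only later rows make up. A row lasts 1/10 s, in which the tool goes at most 50 mm and 8.59 degrees, less where a joint would pass 70% of its speed; a pose out of reach is approached as far as the arm can. A call with a gripper value outside its range is refused whole. OPENING is the opening, from -1 (shut) to 1 (fully open), so that 0 is half open, set as the call begins (- or left out, the last holds). The fingers move at their own pace and stop on an object; FORCE is the grip in N (left out, the last holds). Time passes only in rows, so rows that repeat a pose let the fingers close. It gives the time, the measured TCP pose, the force, the opening and the grip force at its end, in the units of the state.
- r.sense(): the state, without advancing time (a new reading comes with each control period).
- r.camera(name): name is "side" or "top" or "wrist"; returns a dict with "color" (420x560x3 uint8, red, green, blue), "mtx" (3x3 intrinsics, pixels), "R" (3x3) and "t" (3): a world point X has camera coordinates R X + t. Camera axes: x right, y down, z forward; pixel columns grow to the right and rows downward; lengths in m; the calibration is good to about 2 mm. A picture is of the moment at which its call begins. There is no depth.
- r.close_job(): hands the job in; it is judged then, once.
The state is a dict: "t": time; "joint_positions": joint angles; "qd": joint speeds; "tau": joint torques, N m; "eef_pos": TCP position; "eef_rot": TCP orientation; "force": force on the tool from outside, world axes, zero at the start; "torque": the same for the moment, N m; "gripper_width": finger opening in m; "gripper_force": force on a finger pad.
Only numpy, scipy, OpenCV 4.12 (cv2) and the standard library are available. Lean on these libraries where they do the work, as an engineer would, in place of code of your own. Each camera call takes 0.05 s, during which the arm holds its last target. There are 200 camera calls.

## Working session

There is one attempt and no reset: what is moved stays moved. The work goes in short steps, Python scripts to look and compute and a shell command to move; the robot and the scene stay as the last step left them, time stands still between calls to the robot, and variables do not carry over. Pictures are saved under pics/ and viewed, at most 13 in all, crops included, and the job is handed in when it is done.

```bash
mkdir -p pics
cat > h.py <<'E'
import numpy as np, cv2, json
from bench import r
from scipy.spatial.transform import Rotation as Rn
def snap(n,f):
    c=r.camera(n); cv2.imwrite(f'pics/{f}.png',c['color'][:,:,::-1]); np.savez(f'{f}.npz',**c); return c
def ray(c,u,v,z):
    K,R,t=c['mtx'],c['R'],c['t']; o=-R.T@t; d=R.T@np.linalg.solve(K,[u,v,1.]); return o+d*(z-o[2])/d[2]
def tri(obs):
    A=[];b=[]
    for c,u,v in obs:
        K,R,t=c['mtx'],c['R'],c['t']; o=-R.T@t; d=R.T@np.linalg.solve(K,[u,v,1.]); d/=np.linalg.norm(d)
        P=np.eye(3)-np.outer(d,d); A.append(P); b.append(P@o)
    x=np.linalg.lstsq(np.vstack(A),np.hstack(b),rcond=None)[0]; return x,[np.linalg.norm(a@x-q) for a,q in zip(A,b)]
def proj(c,X):
    p=c['mtx']@(c['R']@np.array(X)+c['t']); return p[:2]/p[2]
E
python3 - <<'E'
from h import *
for n in ('top','side'):
    c=snap(n,n+'0'); print(n,-c['R'].T@c['t'])
a=[cv2.imread(f'pics/{n}0.png') for n in('top','side')]
s=r.sense(); print({k:np.round(v,3).tolist() for k,v in s.items()})
E
```

```text
top [ 0.52819791 -0.01723441  1.06730798]
side [ 0.16146122 -0.54066988  0.84269683]
{'t': 0.1, 'joint_positions': [1.17, 0.087, 0.175, 1.66, -0.0, 1.571], 'qd': [0.0, 0.0, 0.001, -0.002, 0.0, 0.0], 'tau': [0.002, -52.156, 46.565, 0.016, 0.0, -0.0], 'eef_pos': [0.214, 0.506, 0.248], 'eef_rot': [0.199, 0.98, -0.001, -0.0], 'force': [0.339, -1.015, 0.521], 'torque': [-0.018, 0.021, 0.024], 'gripper_force': 0.0, 'gripper_width': 0.085}
```

View pics/top0.png

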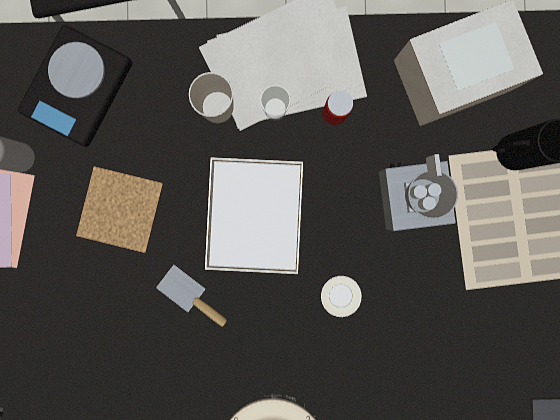

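View pics/side0.png

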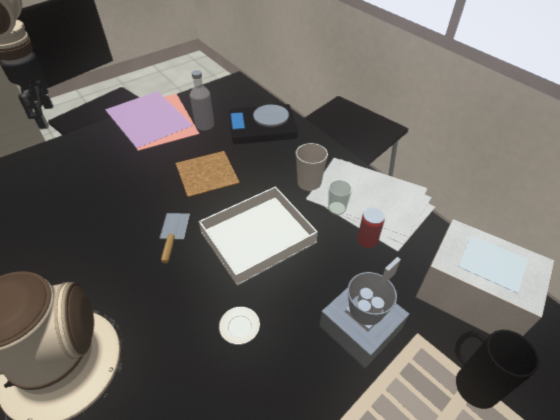

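Top view: tray at about (254,215), mat at (120,209), dock at (418,197) with the cup rim at (432,195) and its fin near (434,165). The beaker, paper cup and can are behind the tray; the dish (341,296) and spatula (190,295) are in front. The side view shows the dock at (365,315) and the fin at (392,267). Next I'll zoom in on the dock.

Run:
```python
from h import *
a=cv2.imread('pics/top0.png')[140:240,370:470]; b=cv2.imread('pics/side0.png')[245:365,310:430]
o=np.hstack([cv2.resize(a,(400,400),interpolation=2),cv2.resize(b,(400,400),interpolation=2)])
cv2.imwrite('pics/z0.png',o)
c=dict(np.load('top0.npz')); d=dict(np.load('side0.npz'))
hsv=cv2.cvtColor(c['color'],cv2.COLOR_RGB2HSV)
def rect(m,z):
    cs,_=cv2.findContours(m,0,2); k=max(cs,key=cv2.contourArea); w=np.array([ray(c,*p[0],z)[:2] for p in k],np.float32)
    return cv2.minAreaRect(w)
m=((hsv[...,0]>8)&(hsv[...,0]<25)&(hsv[...,1]>90)&(hsv[...,2]>80)).astype(np.uint8); m[:,200:]=0
print('mat',rect(m,.005))
m=((hsv[...,2]>190)&(hsv[...,1]<40)).astype(np.uint8); m[:150]=0;m[280:]=0;m[:,:195]=0;m[:,310:]=0
m=cv2.morphologyEx(m,cv2.MORPH_CLOSE,np.ones((5,5)))
print('tray',rect(m,.045))
for n,p,z in [('pap',(211,90),.1),('bk',(275,95),.085),('can',(341,103),.1),('dish',(341,297),.01),('spat',(190,295),0)]: print(n,ray(c,*p,z).round(3))
```

```text
mat ((0.5450125932693481, 0.32944467663764954), (0.15957967936992645, 0.16158273816108704), 75.06195068359375)
tray ((0.5254674553871155, 0.027750521898269653), (0.19899030029773712, 0.23998378217220306), 86.06314849853516)
pap [0.782 0.107 0.1  ]
bk [ 0.773 -0.023  0.085]
can [ 0.75  -0.157  0.1  ]
dish [ 0.341 -0.16   0.01 ]
spat [0.35  0.175 0.   ]
```

View pics/z0.png

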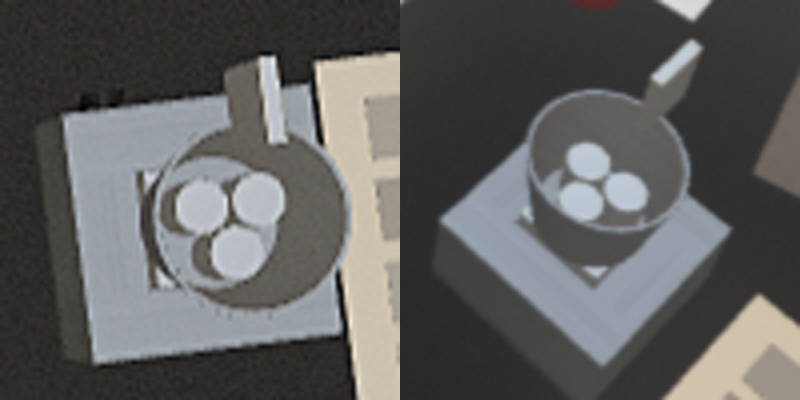

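Run:
```python
from h import *
c=dict(np.load('top0.npz')); d=dict(np.load('side0.npz'))
T=lambda x,y:(370+(x-1.5)/4,140+(y-1.5)/4); S=lambda x,y:(310+(x-401)/3.333,245+(y-1)/3.333)
print('fin',tri([(c,*T(273,99.5)),(d,*S(677,61))]))
print('finA(far)',tri([(c,*T(267,57)),(d,*S(696,43))]),'near',tri([(c,*T(279,141)),(d,*S(657,79))]))
print('rim',tri([(c,*T(250,218)),(d,*S(609,160))]))
print('dock corners z.07',[ray(c,*T(*p),.07).round(3) for p in [(63,115),(96,363),(341,332),(310,86)]])
print('dock corner tri',tri([(c,*T(96,363)),(d,*S(440,220))]),tri([(c,*T(341,332)),(d,*S(604,365))]))
```

```text
fin (array([ 0.611431  , -0.31641858,  0.19793846]), [np.float64(0.0003866838606837382), np.float64(0.0003866838606839606)])
finA(far) (array([ 0.63078187, -0.31432408,  0.19718839]), [np.float64(0.0001552700714351136), np.float64(0.00015527007143496813)]) near (array([ 0.59235352, -0.31828811,  0.19869781]), [np.float64(0.0003056628869856322), np.float64(0.0003056628869868306)])
rim (array([ 0.56025326, -0.32200166,  0.14719707]), [np.float64(0.0014926686337743084), np.float64(0.0014926686337736563)])
dock corners z.07 [array([ 0.618, -0.25 ,  0.07 ]), array([ 0.488, -0.264,  0.07 ]), array([ 0.501, -0.392,  0.07 ]), array([ 0.63, -0.38,  0.07])]
dock corner tri (array([ 0.48815908, -0.26439063,  0.07071754]), [np.float64(0.00035158302234305426), np.float64(0.0003515830223430629)]) (array([ 0.50220439, -0.39255378,  0.07059273]), [np.float64(0.0010495236649847822), np.float64(0.0010495236649850936)])
```

```bash
cat >> h.py <<'E'
def toolR(yaw_y,pitch=0):
    # tool down, tool y at world angle yaw_y; then pitch about tool y
    y=np.array([np.cos(yaw_y),np.sin(yaw_y),0]); z=np.array([0,0,-1.]); R=np.column_stack([np.cross(y,z),y,z])
    return Rn.from_matrix(R)*Rn.from_euler('y',pitch)
def rel(p,Rt,s=None):
    s=s or r.sense(); R0=Rn.from_quat(s['eef_rot'])
    d=R0.inv().apply(np.array(p)-s['eef_pos'])/.05; w=(R0.inv()*Rt).as_rotvec(degrees=True)/6
    print('d',d.round(2),'w',w.round(2))
def st():
    s=r.sense(); print({k:np.round(s[k],3).tolist() for k in('t','joint_positions','eef_pos','force','torque','gripper_width','gripper_force')}); return s
E
python3 - <<'E'
from h import *
rel([.611,-.316,.30],toolR(np.deg2rad(96)))
E
```

```text
d [-13.72 -12.05  -1.03] w [-0.01 -0.   -4.83]
```

```bash
python3 -m inch '[{"dz":-0.8,"rz":0},{"dx":-13.7,"dy":-12.05,"dz":-1.03,"rz":-4.8},{"dx":-13.7,"dy":-12.05,"dz":-1.03,"rz":-4.8},{"dx":-13.7,"dy":-12.05,"dz":-1.03,"rz":-4.8},{"dx":-13.7,"dy":-12.05,"dz":-1.03,"rz":-4.8},{"dx":-13.7,"dy":-12.05,"dz":-1.03,"rz":-4.8},{"dx":-13.7,"dy":-12.05,"dz":-1.03,"rz":-4.8},{"dx":-13.7,"dy":-12.05,"dz":-1.03,"rz":-4.8}]' 0 100; python3 -c "
from h import *
st(); rel([.611,-.316,.30],toolR(np.deg2rad(96)))"
```

```text
{'t': 0.1, 'joint_positions': [1.17, 0.087, 0.175, 1.66, -0.0, 1.571], 'eef_pos': [0.214, 0.506, 0.248], 'force': [0.339, -1.015, 0.521], 'torque': [-0.018, 0.021, 0.024], 'gripper_width': 0.085, 'gripper_force': 0.0}
d [-13.72 -12.05  -1.03] w [-0.01 -0.   -4.83]schema error: expected keys dx, dy, dz, rx, ry, rz
```

```bash
python3 -m inch '[{"dx":0,"dy":0,"dz":-0.8,"rx":0,"ry":0,"rz":0},{"dx":-13.7,"dy":-12.05,"dz":-1.03,"rx":0,"ry":0,"rz":-4.8},{"dx":-13.7,"dy":-12.05,"dz":-1.03,"rx":0,"ry":0,"rz":-4.8},{"dx":-13.7,"dy":-12.05,"dz":-1.03,"rx":0,"ry":0,"rz":-4.8},{"dx":-13.7,"dy":-12.05,"dz":-1.03,"rx":0,"ry":0,"rz":-4.8},{"dx":-13.7,"dy":-12.05,"dz":-1.03,"rx":0,"ry":0,"rz":-4.8},{"dx":-13.7,"dy":-12.05,"dz":-1.03,"rx":0,"ry":0,"rz":-4.8},{"dx":-13.7,"dy":-12.05,"dz":-1.03,"rx":0,"ry":0,"rz":-4.8}]' 0 100; python3 -c "
from h import *
st(); rel([.611,-.316,.30],toolR(np.deg2rad(96)))"
```

```text
t: 0.9
eef_pos: [0.3637, 0.1957, 0.2926]
eef_rot: [-0.051, 0.999, -0.0, 0.0]
force: [1.8, -0.2, -0.2]
gripper_width: 0.0427
gripper_force: 0.0
{'t': 0.9, 'joint_positions': [0.494, -0.214, -0.022, 1.763, -0.0, 0.391], 'eef_pos': [0.364, 0.196, 0.293], 'force': [1.784, -0.187, -0.185], 'torque': [0.027, -0.087, -0.009], 'gripper_width': 0.043, 'gripper_force': 0.0}
d [ -3.87 -10.69  -0.15] w [-0.    0.   -0.02]
```

```bash
python3 -m inch '[{"dx":-3.87,"dy":-10.4,"dz":-0.1,"rx":0,"ry":0,"rz":0},{"dx":-3.87,"dy":-10.4,"dz":-0.1,"rx":0,"ry":0,"rz":0},{"dx":-3.87,"dy":-10.4,"dz":-0.1,"rx":0,"ry":0,"rz":0},{"dx":-3.87,"dy":-10.4,"dz":-0.1,"rx":0,"ry":0,"rz":0},{"dx":-3.87,"dy":-10.4,"dz":-0.1,"rx":0,"ry":0,"rz":0},{"dx":-3.87,"dy":-10.4,"dz":-0.1,"rx":0,"ry":0,"rz":0},{"dx":-3.87,"dy":-10.4,"dz":-0.1,"rx":0,"ry":0,"rz":0},{"dx":-3.87,"dy":-10.4,"dz":-0.1,"rx":0,"ry":0,"rz":0}]'; python3 -c "
from h import *
st(); rel([.611,-.316,.30],toolR(np.deg2rad(96)))"
```

```text
t: 1.7
eef_pos: [0.5408, -0.1633, 0.296]
eef_rot: [-0.051, 0.999, 0.0, -0.0]
force: [1.0, 1.1, 1.1]
gripper_width: 0.0426
gripper_force: 0.0
{'t': 1.7, 'joint_positions': [-0.293, 0.149, 0.337, 1.76, 0.0, -0.395], 'eef_pos': [0.541, -0.163, 0.296], 'force': [1.002, 1.139, 1.082], 'torque': [0.014, -0.066, -0.013], 'gripper_width': 0.043, 'gripper_force': 0.0}
d [-1.09 -3.18 -0.08] w [ 0.   -0.   -0.03]
```

```bash
python3 -m inch '[{"dx":-1.05,"dy":-2.8,"dz":-0.05,"rx":0,"ry":0,"rz":0},{"dx":-1.05,"dy":-2.8,"dz":-0.05,"rx":0,"ry":0,"rz":0},{"dx":-1.05,"dy":-2.8,"dz":-0.05,"rx":0,"ry":0,"rz":0},{"dx":-1.05,"dy":-2.8,"dz":-0.05,"rx":0,"ry":0,"rz":0},{"dx":-1.05,"dy":-2.8,"dz":-0.05,"rx":0,"ry":0,"rz":0},{"dx":-1.05,"dy":-2.8,"dz":-0.05,"rx":0,"ry":0,"rz":0}]'; python3 -c "
from h import *
st(); rel([.611,-.316,.30],toolR(np.deg2rad(96)))
c=snap('wrist','w1')
for X in [(.611,-.316,.198),(.559,-.3215,.15)]: print(proj(c,X))"
```

```text
t: 2.3
eef_pos: [0.6065, -0.2943, 0.2991]
eef_rot: [-0.051, 0.999, 0.0, -0.0]
force: [-0.6, 0.2, -0.1]
gripper_width: 0.043
gripper_force: 0.0
{'t': 2.3, 'joint_positions': [-0.452, 0.454, 0.725, 1.842, 0.0, -0.554], 'eef_pos': [0.607, -0.294, 0.299], 'force': [-0.612, 0.249, -0.112], 'torque': [0.024, 0.002, 0.023], 'gripper_width': 0.043, 'gripper_force': 0.0}
d [-0.04 -0.44 -0.02] w [ 0.   -0.   -0.02]
[244.51066832 213.99286309]
[247.89370896 139.73696324]
```

View pics/w1.png

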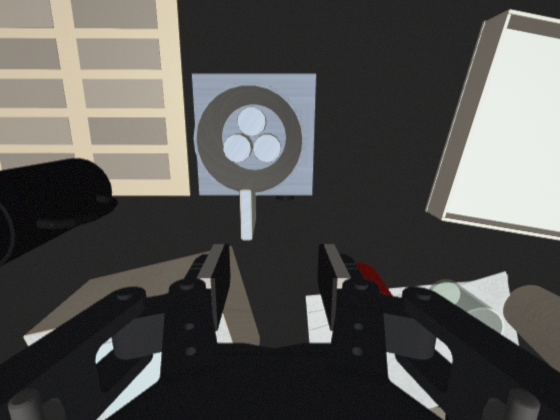

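The fin top sits at (246,214), within 2 px of the prediction (244,214), so the estimate holds. Descending over the fin now.

```bash
python3 -m inch '[{"dx":-0.04,"dy":-0.43,"dz":0,"rx":0,"ry":0,"rz":0},{"dx":-0.04,"dy":-0.43,"dz":0.5,"rx":0,"ry":0,"rz":0},{"dx":-0.04,"dy":-0.43,"dz":1.2,"rx":0,"ry":0,"rz":0},{"dx":-0.04,"dy":-0.43,"dz":1.2,"rx":0,"ry":0,"rz":0},{"dx":-0.04,"dy":-0.43,"dz":1.2,"rx":0,"ry":0,"rz":0}]'; python3 -c "
from h import *
st(); rel([.6115,-.3155,.174],toolR(np.deg2rad(96)))"
```

```text
t: 2.85
eef_pos: [0.6105, -0.3151, 0.2408]
eef_rot: [-0.051, 0.999, -0.0, 0.0]
force: [-0.7, 0.2, 0.6]
gripper_width: 0.0428
gripper_force: 0.0
{'t': 2.85, 'joint_positions': [-0.476, 0.44, 0.59, 1.72, 0.0, -0.579], 'eef_pos': [0.611, -0.315, 0.241], 'force': [-0.732, 0.198, 0.581], 'torque': [0.015, -0.003, 0.011], 'gripper_width': 0.043, 'gripper_force': 0.0}
d [-0.02 -0.01  1.34] w [-0.    0.01 -0.02]
```

```bash
python3 -m inch '[{"dx":0,"dy":0,"dz":0.7,"rx":0,"ry":0,"rz":0},{"dx":0,"dy":0,"dz":1.34,"rx":0,"ry":0,"rz":0},{"dx":0,"dy":0,"dz":1.34,"rx":0,"ry":0,"rz":0},{"dx":0,"dy":0,"dz":1.34,"rx":0,"ry":0,"rz":0},{"dx":0,"dy":0,"dz":1.34,"rx":0,"ry":0,"rz":0}]' && python3 -m inch '[{"dx":0,"dy":0,"dz":0,"rx":0,"ry":0,"rz":0},{"dx":0,"dy":0,"dz":0,"rx":0,"ry":0,"rz":0},{"dx":0,"dy":0,"dz":0,"rx":0,"ry":0,"rz":0},{"dx":0,"dy":0,"dz":0,"rx":0,"ry":0,"rz":0},{"dx":0,"dy":0,"dz":0,"rx":0,"ry":0,"rz":0}]' -1 110; python3 -c "
from h import *
st()"
```

```text
t: 3.35
eef_pos: [0.6121, -0.3166, 0.1757]
eef_rot: [-0.051, 0.999, -0.001, 0.002]
force: [-0.0, 0.3, 0.4]
gripper_width: 0.0428
gripper_force: 0.0
t: 3.85
eef_pos: [0.6116, -0.3159, 0.1733]
eef_rot: [-0.051, 0.999, -0.0, 0.001]
force: [1.4, 1.8, 5.7]
gripper_width: 0.0078
gripper_force: 107.4
{'t': 3.85, 'joint_positions': [-0.477, 0.414, 0.424, 1.578, 0.001, -0.579], 'eef_pos': [0.612, -0.316, 0.173], 'force': [1.445, 1.803, 5.684], 'torque': [0.729, 0.004, -0.115], 'gripper_width': 0.008, 'gripper_force': 107.435}
```

```bash
python3 -m inch '[{"dx":0,"dy":0,"dz":0.05,"rx":0,"ry":0,"rz":0},{"dx":0,"dy":0,"dz":0.1,"rx":0,"ry":0,"rz":0},{"dx":0,"dy":0,"dz":0.13,"rx":0,"ry":0,"rz":0},{"dx":0,"dy":0,"dz":0.16,"rx":0,"ry":0,"rz":0},{"dx":0,"dy":0,"dz":0.16,"rx":0,"ry":0,"rz":0},{"dx":0,"dy":0,"dz":0.16,"rx":0,"ry":0,"rz":0}]' -1 110; python3 -c "
from h import *
st()"
```

```text
t: 4.45
eef_pos: [0.6117, -0.3159, 0.1661]
eef_rot: [-0.051, 0.999, -0.0, 0.002]
force: [1.1, 3.2, 10.4]
gripper_width: 0.0076
gripper_force: 108.1
{'t': 4.45, 'joint_positions': [-0.477, 0.412, 0.407, 1.563, 0.001, -0.579], 'eef_pos': [0.612, -0.316, 0.166], 'force': [1.074, 3.154, 10.431], 'torque': [0.893, 0.25, -0.082], 'gripper_width': 0.008, 'gripper_force': 108.087}
```

```bash
python3 -m inch '[{"dx":0,"dy":0,"dz":0.03,"rx":0,"ry":0,"rz":0},{"dx":0,"dy":0,"dz":0.06,"rx":0,"ry":0,"rz":0},{"dx":0,"dy":0,"dz":0.06,"rx":0,"ry":0,"rz":0}]' -1 110; python3 -c "
from h import *
st()
for n in('top','side'): snap(n,n+'1')"
```

```text
t: 4.75
eef_pos: [0.6119, -0.316, 0.1641]
eef_rot: [-0.051, 0.999, -0.001, 0.002]
force: [0.6, 4.0, 14.3]
gripper_width: 0.0074
gripper_force: 108.7
{'t': 4.75, 'joint_positions': [-0.477, 0.411, 0.402, 1.557, 0.001, -0.579], 'eef_pos': [0.612, -0.316, 0.164], 'force': [0.625, 3.976, 14.336], 'torque': [1.044, 0.531, -0.119], 'gripper_width': 0.007, 'gripper_force': 108.737}
```

```bash
python3 -m inch '[{"dx":0,"dy":0,"dz":0.03,"rx":0,"ry":0,"rz":0},{"dx":0,"dy":0,"dz":0.05,"rx":0,"ry":0,"rz":0},{"dx":0,"dy":0,"dz":0.05,"rx":0,"ry":0,"rz":0}]' -1 110;  python3 -m inch '[{"dx":0,"dy":0,"dz":-0.1,"rx":0,"ry":0,"rz":0},{"dx":0,"dy":0,"dz":-0.25,"rx":0,"ry":0,"rz":0},{"dx":0,"dy":0,"dz":-0.4,"rx":0,"ry":0,"rz":0},{"dx":0,"dy":0,"dz":-0.4,"rx":0,"ry":0,"rz":0},{"dx":0,"dy":0,"dz":-0.4,"rx":0,"ry":0,"rz":0}]' -1 110; python3 -c "
from h import *
st()"
```

```text
t: 5.15
eef_pos: [0.6122, -0.316, 0.1638]
eef_rot: [-0.051, 0.999, -0.001, 0.003]
force: [-1.3, 6.5, 25.7]
gripper_width: 0.0078
gripper_force: 110.2
t: 5.65
eef_pos: [0.6115, -0.316, 0.1798]
eef_rot: [-0.051, 0.999, -0.0, 0.001]
force: [1.4, 2.6, 6.2]
gripper_width: 0.0079
gripper_force: 108.0
{'t': 5.65, 'joint_positions': [-0.477, 0.416, 0.438, 1.592, 0.001, -0.579], 'eef_pos': [0.612, -0.316, 0.18], 'force': [1.446, 2.626, 6.174], 'torque': [0.877, -0.021, -0.109], 'gripper_width': 0.008, 'gripper_force': 108.033}
```

```bash
python3 -m inch '[{"dx":0,"dy":0,"dz":-0.15,"rx":0,"ry":0,"rz":0},{"dx":0,"dy":0,"dz":-0.35,"rx":0,"ry":0,"rz":0},{"dx":0,"dy":0,"dz":-0.6,"rx":0,"ry":0,"rz":0},{"dx":0,"dy":0,"dz":-0.9,"rx":0,"ry":0,"rz":0},{"dx":0,"dy":0,"dz":-1.2,"rx":0,"ry":0,"rz":0},{"dx":0,"dy":0,"dz":-1.5,"rx":0,"ry":0,"rz":0},{"dx":0,"dy":0,"dz":-1.8,"rx":0,"ry":0,"rz":0},{"dx":0,"dy":0,"dz":-1.9,"rx":0,"ry":0,"rz":0}]' -1 110; python3 -c "
from h import *
st()
c=snap('side','s2')"
```

```text
t: 6.45
eef_pos: [0.6111, -0.3166, 0.2748]
eef_rot: [-0.051, 0.999, -0.0, 0.0]
force: [-0.4, 0.3, -3.2]
gripper_width: 0.0076
gripper_force: 107.8
{'t': 6.45, 'joint_positions': [-0.478, 0.471, 0.7, 1.798, -0.0, -0.58], 'eef_pos': [0.611, -0.317, 0.275], 'force': [-0.372, 0.322, -3.198], 'torque': [0.073, -0.248, 0.06], 'gripper_width': 0.008, 'gripper_force': 107.84}
```

View pics/s2.png

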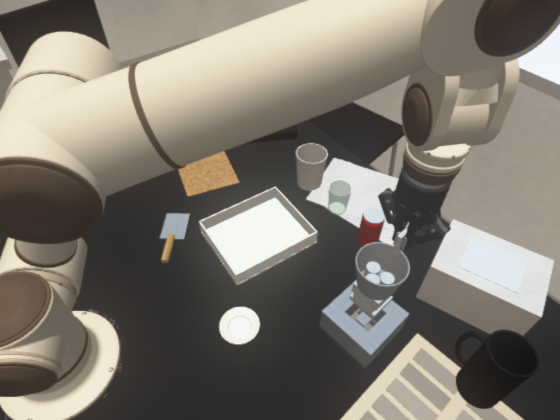

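Cup out of the dock: its rim at (381,270) is well above the dock (365,320), with the slugs still inside. I'll fit the arm's planar geometry to see whether a forward-tilt pour can be reached.

Run:
```python
import numpy as np
from scipy.optimize import least_squares
D=np.array([[.087,.175,.5497,.248],[-.214,-.022,.413,.293],[.149,.337,.565,.296],[.454,.725,.674,.299],[.44,.59,.687,.241],[.414,.424,.688,.1733],[.411,.402,.6885,.1641],[.471,.7,.688,.2748]])
def fk(p,j2,j3):
    a,c,L1,L2,b=p; e=j3-j2
    return a+L1*np.sin(j2)+L2*np.cos(e)-b*np.sin(e), c+L1*np.cos(j2)+L2*np.sin(e)+b*np.cos(e)
f=lambda p:np.r_[fk(p,D[:,0],D[:,1])[0]-D[:,2],fk(p,D[:,0],D[:,1])[1]-D[:,3]]
s=least_squares(f,[.05,0,.4,.4,0]);p=s.x;print(p,abs(s.fun).max())
for Lt in(.2,.25,.3):
  for X,Z in((.50,.20),(.5,.25),(.55,.25),(.55,.3)):
    for up in (15,25):
      u=np.deg2rad(up); rw=X-Lt*np.cos(u); zw=Z-Lt*np.sin(u)
      q=least_squares(lambda q:np.array(fk(p,*q))-[rw,zw-Lt],[-.3,-.6])
      j2,j3=q.x; print(Lt,X,Z,up,'wrist',rw.round(3),zw.round(3),'j',q.x.round(2),'j4',(-u-j2+j3).round(2),'err',abs(q.fun).max().round(4))
```

```text
[-0.00121593 -0.25777515  0.42135039  0.52049085  0.04028818] 0.0006313472507994966
0.2 0.5 0.2 15 wrist 0.307 0.148 j [-0.45 -0.87] j4 -0.68 err 0.0
0.2 0.5 0.2 25 wrist 0.319 0.115 j [-0.37 -0.88] j4 -0.95 err 0.0
0.2 0.5 0.25 15 wrist 0.307 0.198 j [-0.5 -0.8] j4 -0.56 err 0.0
0.2 0.5 0.25 25 wrist 0.319 0.165 j [-0.43 -0.82] j4 -0.82 err 0.0
0.2 0.55 0.25 15 wrist 0.357 0.198 j [-0.35 -0.7 ] j4 -0.61 err 0.0
0.2 0.55 0.25 25 wrist 0.369 0.165 j [-0.29 -0.72] j4 -0.87 err 0.0
0.2 0.55 0.3 15 wrist 0.357 0.248 j [-0.38 -0.62] j4 -0.5 err 0.0
0.2 0.55 0.3 25 wrist 0.369 0.215 j [-0.33 -0.65] j4 -0.76 err 0.0
0.25 0.5 0.2 15 wrist 0.259 0.135 j [-0.53 -1.04] j4 -0.77 err 0.0
0.25 0.5 0.2 25 wrist 0.273 0.094 j [-0.39 -1.05] j4 -1.1 err 0.0
0.25 0.5 0.25 15 wrist 0.259 0.185 j [-0.6  -0.98] j4 -0.64 err 0.0
0.25 0.5 0.25 25 wrist 0.273 0.144 j [-0.49 -1.  ] j4 -0.95 err 0.0
0.25 0.55 0.25 15 wrist 0.309 0.185 j [-0.43 -0.88] j4 -0.71 err 0.0
0.25 0.55 0.25 25 wrist 0.323 0.144 j [-0.33 -0.9 ] j4 -1.01 err 0.0
0.25 0.55 0.3 15 wrist 0.309 0.235 j [-0.48 -0.81] j4 -0.59 err 0.0
0.25 0.55 0.3 25 wrist 0.323 0.194 j [-0.4  -0.84] j4 -0.88 err 0.0
0.3 0.5 0.2 15 wrist 0.21 0.122 j [-0.59 -1.21] j4 -0.88 err 0.0
0.3 0.5 0.2 25 wrist 0.228 0.073 j [-0.35 -1.2 ] j4 -1.29 err 0.0
0.3 0.5 0.25 15 wrist 0.21 0.172 j [-0.71 -1.16] j4 -0.71 err 0.0
0.3 0.5 0.25 25 wrist 0.228 0.123 j [-0.52 -1.17] j4 -1.09 err 0.0
0.3 0.55 0.25 15 wrist 0.26 0.172 j [-0.5  -1.05] j4 -0.82 err 0.0
0.3 0.55 0.25 25 wrist 0.278 0.123 j [-0.32 -1.06] j4 -1.17 err 0.0
0.3 0.55 0.3 15 wrist 0.26 0.222 j [-0.58 -0.99] j4 -0.67 err 0.0
0.3 0.55 0.3 25 wrist 0.278 0.173 j [-0.44 -1.02] j4 -1.01 err 0.0
```

Run:
```python
from h import *
c=dict(np.load('s2.npz')); g=np.array([.889,-.46,0]);t=np.array([.46,.889,0]); W=np.array([.611,-.3166,.0])
for z in (.5,.55,.6,.65,.7): print(z,proj(c,W+[0,0,z]).round(),proj(c,W-.06*t+[0,0,z]).round())
for h in(.1,.15,.2,.25,.3,.35,.4):print(h,proj(c,[0,0,h]).round(),proj(c,g*.19+[0,0,h+.375]).round(),proj(c,g*.19-t*.08+[0,0,h+.375]).round())
```

```text
0.5 [439. 137.] [459. 165.]
0.55 [450. 106.] [473. 134.]
0.6 [463.  70.] [489.  97.]
0.65 [478.  28.] [508.  53.]
0.7 [497. -22.] [531.   1.]
0.1 [ 39. 343.] [ 69. 193.] [ 57. 241.]
0.15 [ 27. 331.] [ 53. 163.] [ 38. 212.]
0.2 [ 14. 318.] [ 34. 129.] [ 15. 178.]
0.25 [ -0. 303.] [12. 88.] [-12. 136.]
0.3 [-17. 287.] [-14.  39.] [-46.  84.]
0.35 [-35. 269.] [-46. -20.] [-88.  19.]
0.4 [-56. 248.] [-86. -95.] [-143.  -65.]
```

```bash
L='from h import *
s=r.sense(); np.save("fk%d.npy"%(s["t"]*100),np.r_[s["joint_positions"],s["eef_pos"],s["eef_rot"]]); print(np.r_[s["joint_positions"],s["eef_pos"],s["eef_rot"]].round(4).tolist())'
python3 -c "$L"; python3 -m inch '[{"dx":0,"dy":0,"dz":0,"rx":1,"ry":0,"rz":0},{"dx":0,"dy":0,"dz":0,"rx":2.5,"ry":0,"rz":0},{"dx":0,"dy":0,"dz":0,"rx":3.5,"ry":0,"rz":0},{"dx":0,"dy":0,"dz":0,"rx":3.5,"ry":0,"rz":0},{"dx":0,"dy":0,"dz":0,"rx":3.5,"ry":0,"rz":0},{"dx":0,"dy":0,"dz":0,"rx":3.5,"ry":0,"rz":0}]' >/dev/null; python3 -c "$L"
python3 -m inch '[{"dx":0,"dy":0,"dz":0,"rx":-1,"ry":0,"rz":0},{"dx":0,"dy":0,"dz":0,"rx":-2.5,"ry":0,"rz":0},{"dx":0,"dy":0,"dz":0,"rx":-3.5,"ry":0,"rz":0},{"dx":0,"dy":0,"dz":0,"rx":-3.5,"ry":2.5,"rz":0},{"dx":0,"dy":0,"dz":0,"rx":-3.5,"ry":2.5,"rz":0},{"dx":0,"dy":0,"dz":0,"rx":-3.5,"ry":2.5,"rz":0}]' >/dev/null; python3 -c "$L"
```

```text
[-0.4778, 0.4709, 0.6993, 1.7979, -0.0004, -0.5795, 0.6112, -0.3166, 0.2747, -0.0508, 0.9987, -0.0005, 0.0005]
[-0.3533, 0.2571, 0.3804, 1.5283, -0.3258, -0.4818, 0.6111, -0.3168, 0.2732, -0.0498, 0.9822, -0.1809, 0.0091]
[-0.4327, 0.8437, 1.2358, 2.1933, -0.122, -0.4699, 0.6089, -0.3172, 0.2714, -0.0255, 0.9912, -0.0045, -0.1297]
```

```bash
cat > fk.py <<'E'
import numpy as np
from scipy.spatial.transform import Rotation as Rn
from scipy.optimize import least_squares
LIM=np.array([[-3.1,-.84,-1.13,-2.18,-1.42,-3.12],[3.1,1.8,1.23,2.26,1.5,3.12]])
def fk(p,q,s5=1,s6=1,pts=False):
    a,h,L1,L2,b,l45,l56=p; j1,j2,j3,j4,j5,j6=q
    Z=Rn.from_euler('z',j1); e=j3-j2
    el=np.array([a+L1*np.sin(j2),0,h+L1*np.cos(j2)]); w=el+[L2*np.cos(e)-b*np.sin(e),0,L2*np.sin(e)+b*np.cos(e)]
    # base tool frame at P=0,j5=0,j6=0: z=+X, y=+Y, x=-Z ... (P about +y)
    B=Rn.from_matrix(np.array([[0,0,1],[0,1,0],[-1,0,0]]).T.T)
    R4=Z*Rn.from_euler('y',j2-j3+j4); R5=R4*Rn.from_euler('z',s5*j5)
    c4=Z.apply(w); c5=c4+R4.apply([l45,0,0]); t=c5+R5.apply([l56,0,0])
    R=R5*B*Rn.from_euler('z',s6*j6)
    return (t,R,c4,c5) if pts else (t,R)
E
python3 - <<'E'
from fk import *; import glob
D=[np.load(f) for f in sorted(glob.glob('fk*.npy'))]
r2=[([1.17,.087,.175,1.66,0,1.571],[.2145,.506,.248]),([.494,-.214,-.022,1.763,0,.391],[.3637,.1957,.2926]),([-.477,.411,.402,1.557,.001,-.579],[.6119,-.316,.1641]),([-.452,.454,.725,1.842,0,-.554],[.6065,-.2943,.2991])]
for s5 in(1,-1):
  for s6 in (1,-1):
    def f(p):
        o=[]
        for d in D:
            t,R=fk(p,d[:6],s5,s6); o+=list(t-d[6:9])
        for q,x in r2: o+=list(fk(p,q,s5,s6)[0]-x)
        return np.array(o)
    s=least_squares(f,[0,.14,.42,.52,.04,.14,.26]); 
    print(s5,s6,s.x.round(4),abs(s.fun).max().round(4),[np.rad2deg((fk(s.x,d[:6],s5,s6)[1].inv()*Rn.from_quat(d[9:])).magnitude()).round(2) for d in D])
E
```

```text
1 1 [-3.000e-04  1.605e-01  4.201e-01  5.190e-01  3.570e-02  1.445e-01
  2.680e-01] 0.0002 [np.float64(0.0), np.float64(0.0), np.float64(0.0)]
1 -1 [-3.000e-04  1.605e-01  4.201e-01  5.190e-01  3.570e-02  1.445e-01
  2.680e-01] 0.0002 [np.float64(66.41), np.float64(55.21), np.float64(53.85)]
-1 1 [ 0.0069  0.1547  0.4203  0.5115  0.0386  0.6616 -0.2578] 0.0224 [np.float64(0.04), np.float64(37.34), np.float64(13.99)]
-1 -1 [ 0.0069  0.1547  0.4203  0.5115  0.0386  0.6616 -0.2578] 0.0224 [np.float64(66.41), np.float64(65.82), np.float64(55.5)]
```

```bash
cat >> fk.py <<'E'
P=[-.0003,.1605,.4201,.5190,.0357,.1445,.2680]
def cup(t,R,off=(-.052,0,.149)):
    # off: TCP->cup underside centre in cup axes; cup axes from tool: -x,y,-z
    M=R.as_matrix(); C=np.column_stack([-M[:,0],M[:,1],-M[:,2]])
    o=t+C@np.array([-.052,0,-.149]); cz=C[:,2]; g=np.array([C[2,0],C[2,1]]); u=-g/np.linalg.norm(g)
    lip=o+C@np.array([.048*u[0],.048*u[1],.126]); tilt=np.degrees(np.arccos(cz[2])); return o,C,lip,u,tilt
E
cat > srch.py <<'E'
from fk import *
from scipy.optimize import differential_evolution as DE
def ev(q,T):
    t,R,c4,c5=fk(P,q,pts=True); o,C,lip,u,tilt=cup(t,R); h=C[:2,2]/(np.linalg.norm(C[:2,2])+1e-9)
    land=lip[:2]+.06*h
    k=abs(tilt-T)/3+np.linalg.norm((land-[.525,.028])/[.03,.02])**2*.5+max(0,lip[2]-.14)*40+max(0,.10-lip[2])*100
    k+=max(0,.15-c5[2])*150+max(0,.17-c4[2])*150+max(0,u[0]+.3)*5
    return k,(t,R,c4,c5,lip,u,tilt,land)
b=list(zip(*LIM)); b[0]=(-1.5,1.5)
for sd in range(4):
    s=DE(lambda q:ev(q,115)[0],b,seed=sd,maxiter=500,popsize=12,tol=1e-6)
    k,v=ev(s.x,115); print(round(k,2),'q',s.x.round(2),'tcp',v[0].round(3),'c4',v[2].round(2),'c5',v[3].round(2),'lip',v[4].round(3),'u',v[5].round(2),'tilt',round(v[6]),'land',v[7].round(3))
E
python3 srch.py
```

```text
6.29 q [-0.37 -0.17 -1.13 -1.21  1.11  0.47] tcp [0.564 0.037 0.235] c4 [ 0.24 -0.09  0.17] c5 [ 0.37 -0.14  0.21] lip [0.58  0.069 0.14 ] u [-0.97 -0.25] tilt 96 land [0.536 0.028]
6.31 q [ 0.45 -0.17 -1.13 -1.64 -0.83 -0.8 ] tcp [0.544 0.041 0.374] c4 [0.23 0.11 0.17] c5 [0.33 0.16 0.26] lip [ 0.591 -0.001  0.295] u [-0.97  0.26] tilt 115 land [0.539 0.028]
6.29 q [ 0.48 -0.17 -1.13 -1.21 -1.11 -0.47] tcp [0.565 0.023 0.235] c4 [0.23 0.12 0.17] c5 [0.35 0.18 0.21] lip [ 0.584 -0.008  0.14 ] u [-0.97  0.25] tilt 96 land [0.536 0.028]
6.29 q [ 0.48 -0.17 -1.13 -1.21 -1.11 -0.47] tcp [0.565 0.023 0.235] c4 [0.23 0.12 0.17] c5 [0.35 0.18 0.21] lip [ 0.584 -0.008  0.14 ] u [-0.97  0.25] tilt 96 land [0.536 0.028]
```

```bash
cat > srch2.py <<'E'
from fk import *
from scipy.optimize import differential_evolution as DE
from multiprocessing import Pool
def unal(R,al,fl): return R*Rn.from_euler('y',-np.deg2rad(al))*Rn.from_euler('z',np.pi*fl)
# fl: tool rolled half a turn about the unaltered (top) z before tilt al about tool y
def pour(q,T,al,fl):
    t,R,c4,c5=fk(P,q,pts=True); o,C,lip,u,tilt=cup(t,unal(R,al,fl)); h=C[:2,2]/(np.linalg.norm(C[:2,2])+1e-9)
    land=lip[:2]+.06*h
    k=abs(tilt-T)/3+np.linalg.norm((land-[.525,.028])/[.03,.02])**2*.5+max(0,lip[2]-.14)*40+max(0,.11-lip[2])*100
    k+=max(0,.15-c5[2])*150+max(0,.17-c4[2])*150+max(0,u[0]-.1)*5
    return k,(t,R,c4,c5,lip,u,tilt,land)
def grip(q,al,fl):
    t,R,c4,c5=fk(P,q,pts=True); o,C,lip,u,tilt=cup(t,unal(R,al,fl))
    return np.linalg.norm(o-[.545,.329,.005])/.01+tilt/2+max(0,.15-c5[2])*150+max(0,.17-c4[2])*150,(t,R,c4,c5,np.degrees(np.arctan2(C[1,0],C[0,0])))
b=list(zip(*LIM)); b[0]=(-1.5,1.5)
def job(a):
    al,fl,sd=a
    s=DE(lambda q:pour(q,118,al,fl)[0],b,seed=sd,maxiter=400,popsize=12,tol=1e-6); g=DE(lambda q:grip(q,al,fl)[0]+.3*np.linalg.norm((q-s.x)[[3,4,5]]),b,seed=sd,maxiter=400,popsize=12,tol=1e-6)
    v=pour(s.x,118,al,fl)[1]; w=grip(g.x,al,fl)[1]
    return f"{al} {fl} pour {s.fun:.2f} q {s.x.round(2)} tcp {v[0].round(3)} c4 {v[2].round(2)} c5 {v[3].round(2)} lip {v[4].round(3)} u {v[5].round(2)} tilt {v[6]:.0f}\n     grip {g.fun:.2f} q {g.x.round(2)} tcp {w[0].round(3)} c4 {w[2].round(2)} c5 {w[3].round(2)} cupyaw {w[4]:.0f}"
if __name__=='__main__':
    for x in Pool().map(job,[(al,fl,sd) for al in(35,50,65) for fl in(0,1) for sd in(0,1)]): print(x)
E
nproc; time timeout 500 python3 srch2.py
```

```text
4fk.py:20: RuntimeWarning: invalid value encountered in arccos
  lip=o+C@np.array([.048*u[0],.048*u[1],.126]); tilt=np.degrees(np.arccos(cz[2])); return o,C,lip,u,tilt
fk.py:20: RuntimeWarning: invalid value encountered in arccos
  lip=o+C@np.array([.048*u[0],.048*u[1],.126]); tilt=np.degrees(np.arccos(cz[2])); return o,C,lip,u,tilt
fk.py:20: RuntimeWarning: invalid value encountered in arccos
  lip=o+C@np.array([.048*u[0],.048*u[1],.126]); tilt=np.degrees(np.arccos(cz[2])); return o,C,lip,u,tilt
fk.py:20: RuntimeWarning: invalid value encountered in arccos
  lip=o+C@np.array([.048*u[0],.048*u[1],.126]); tilt=np.degrees(np.arccos(cz[2])); return o,C,lip,u,tilt
multiprocessing.pool.RemoteTraceback: 
"""
Traceback (most recent call last):
  File "srch2.py", line 18, in job
    s=DE(lambda q:pour(q,118,al,fl)[0],b,seed=sd,maxiter=400,popsize=12,tol=1e-6); g=DE(lambda q:grip(q,al,fl)[0]+.3*np.linalg.norm((q-s.x)[[3,4,5]]),b,seed=sd,maxiter=400,popsize=12,tol=1e-6)
                                                                                     ~~^^^^^^^^^^^^^^^^^^^^^^^^^^^^^^^^^^^^^^
[... 699 characters left out ...]
patial/transform/_rotation.pyx", line 2692, in scipy.spatial.transform._rotation.Rotation.__mul__
  File "scipy/spatial/transform/_rotation.pyx", line 870, in scipy.spatial.transform._rotation.Rotation.__init__
ValueError: Found zero norm quaternions in `quat`.
"""

The above exception was the direct cause of the following exception:

Traceback (most recent call last):
  File "srch2.py", line 22, in <module>
    for x in Pool().map(job,[(al,fl,sd) for al in(35,50,65) for fl in(0,1) for sd in(0,1)]): print(x)
             ~~~~~~~~~~^^^^^^^^^^^^^^^^^^^^^^^^^^^^^^^^^^^^^^^^^^^^^^^^^^^^^^^^^^^^^^^^^^^^
ValueError: Found zero norm quaternions in `quat`.

real	0m55.143s
user	3m25.064s
sys	0m0.156s
```

```bash
sed -i 's/np.arccos(cz\[2\])/np.arccos(np.clip(cz[2],-1,1))/' fk.py; sed -i 's/tol=1e-6/tol=1e-6,polish=False/g; s/for al in(35,50,65) for fl in(0,1) for sd in(0,1)/for al,fl in((35,0),(-35,1),(50,0),(-50,1),(65,0),(-65,1),(80,0),(-80,1)) for sd in(0,)/' srch2.py; time timeout 500 python3 srch2.py
```

```text
35 0 pour 0.00 q [-0.48 -0.47 -0.94  0.18  1.37 -0.71] tcp [0.518 0.024 0.213] c4 [ 0.26 -0.13  0.33] c5 [ 0.36 -0.19  0.25] lip [0.559 0.077 0.135] u [-1.    0.08] tilt 118
     grip 0.86 q [ 0.22  0.06 -0.13  1.23  0.6   1.83] tcp [0.546 0.277 0.154] c4 [0.53 0.12 0.52] c5 [0.55 0.12 0.37] cupyaw -89
-35 1 pour 0.00 q [-0.51 -0.28 -1.04 -0.51  1.4  -2.89] tcp [0.538 0.003 0.186] c4 [ 0.25 -0.14  0.23] c5 [ 0.37 -0.21  0.2 ] lip [0.575 0.061 0.116] u [-0.84 -0.54] tilt 118
     grip 0.86 q [ 0.33 -0.28 -0.47  0.9   0.39 -0.63] tcp [0.519 0.284 0.154] c4 [0.38 0.13 0.5 ] c5 [0.44 0.15 0.37] cupyaw -120
50 0 pour 0.00 q [-0.48 -0.53 -0.91  0.51  1.25 -1.44] tcp [0.494 0.031 0.182] c4 [ 0.25 -0.13  0.36] c5 [ 0.33 -0.17  0.25] lip [0.536 0.087 0.113] u [-0.81  0.59] tilt 118
     grip 1.03 q [ 0.14 -0.03 -0.32  1.03  0.84  1.9 ] tcp [0.541 0.277 0.154] c4 [0.49 0.07 0.47] c5 [0.52 0.07 0.33] cupyaw -95
-50 1 pour 0.00 q [-0.44 -0.79 -1.09  0.24  1.13  2.04] tcp [0.493 0.036 0.207] c4 [ 0.19 -0.09  0.34] c5 [ 0.3  -0.14  0.27] lip [0.543 0.085 0.14 ] u [-0.77  0.64] tilt 118
     grip 0
[... 681 characters left out ...]
0.32 0.53 0.41] c5 [0.31 0.51 0.27] cupyaw 143
80 0 pour 0.00 q [-0.48 -0.58 -0.84  0.65  1.    0.11] tcp [ 0.512 -0.013  0.191] c4 [ 0.25 -0.13  0.42] c5 [ 0.33 -0.17  0.3 ] lip [0.581 0.006 0.133] u [-0.58 -0.82] tilt 118
     grip 0.83 q [ 1.05  0.66  0.19  1.99 -1.29 -0.67] tcp [0.507 0.364 0.154] c4 [0.37 0.64 0.29] c5 [0.31 0.54 0.2 ] cupyaw 138
-80 1 pour 0.00 q [-0.42 -0.73 -0.91  0.68  0.94  1.49] tcp [0.484 0.022 0.183] c4 [ 0.22 -0.1   0.41] c5 [ 0.3  -0.13  0.3 ] lip [0.513 0.087 0.124] u [-0.61  0.79] tilt 118
     grip 0.70 q [ 1.06  0.05 -0.51  0.64 -1.38  1.19] tcp [0.498 0.351 0.154] c4 [0.23 0.42 0.33] c5 [0.26 0.46 0.2 ] cupyaw 155
real	0m35.254s
user	2m5.326s
sys	0m0.091s
```

Run:
```python
from h import *
rel([.545,.277,.285],toolR(0.0)); rel([.600,-.25,.285],toolR(np.deg2rad(96)))
```

```text
d [ 0.72 11.93 -0.12] w [-2.03 -1.9  15.39]
d [ 0.18  1.35 -0.24] w [ 0.04 -2.49 -0.51]
```

```bash
python3 -m inch '[{"dx":0.1,"dy":0.6,"dz":-0.2,"rx":0,"ry":-1.2,"rz":-0.25},{"dx":0.18,"dy":1.35,"dz":-0.24,"rx":0,"ry":-2.5,"rz":-0.5},{"dx":0.18,"dy":1.35,"dz":-0.24,"rx":0,"ry":-2.5,"rz":-0.5},{"dx":0.18,"dy":1.35,"dz":-0.24,"rx":0,"ry":-2.5,"rz":-0.5},{"dx":0.18,"dy":1.35,"dz":-0.24,"rx":0,"ry":-2.5,"rz":-0.5}]'; python3 -c "
from h import *
rel([.545,.277,.285],toolR(0.0))"
```

```text
t: 8.2
eef_pos: [0.5995, -0.2485, 0.2872]
eef_rot: [-0.053, 0.999, 0.002, 0.004]
force: [0.1, -0.4, -3.5]
gripper_width: 0.0079
gripper_force: 110.4
d [-0.03 10.57  0.08] w [ 0.09  0.03 16.01]
```

```bash
python3 -m inch '[{"dx":0,"dy":0.4,"dz":0,"rx":0,"ry":0,"rz":0.6},{"dx":0,"dy":1.0,"dz":0,"rx":0,"ry":0,"rz":1.6},{"dx":0,"dy":1.8,"dz":0,"rx":0,"ry":0,"rz":2.8},{"dx":0,"dy":2.6,"dz":0,"rx":0,"ry":0,"rz":4},{"dx":0,"dy":3.4,"dz":0,"rx":0,"ry":0,"rz":5.2},{"dx":0,"dy":4.2,"dz":0,"rx":0,"ry":0,"rz":6.4},{"dx":0,"dy":5,"dz":0,"rx":0,"ry":0,"rz":7.6},{"dx":0,"dy":5.8,"dz":0,"rx":0,"ry":0,"rz":8.8}]'; python3 -c "
from h import *
st();rel([.545,.277,.285],toolR(0.0))"
```

```text
t: 9.0
eef_pos: [0.5711, 0.04, 0.2874]
eef_rot: [0.399, 0.917, 0.002, 0.002]
force: [0.8, 0.4, -2.9]
gripper_width: 0.0079
gripper_force: 110.4
{'t': 9.0, 'joint_positions': [0.069, 0.156, 0.328, 1.738, 0.002, 0.891], 'eef_pos': [0.571, 0.04, 0.287], 'force': [0.811, 0.403, -2.947], 'torque': [-0.183, -0.179, 0.036], 'gripper_width': 0.008, 'gripper_force': 110.442}
d [3.83 2.84 0.06] w [ 0.06 -0.    7.15]
```

```bash
python3 -m inch '[{"dx":0.75,"dy":0.55,"dz":0,"rx":0,"ry":0,"rz":1.2},{"dx":1.4,"dy":1.05,"dz":0,"rx":0,"ry":0,"rz":2.4},{"dx":2.1,"dy":1.55,"dz":0,"rx":0,"ry":0,"rz":3.6},{"dx":2.8,"dy":2.1,"dz":0,"rx":0,"ry":0,"rz":4.8},{"dx":3.4,"dy":2.5,"dz":0,"rx":0,"ry":0,"rz":6},{"dx":3.7,"dy":2.75,"dz":0,"rx":0,"ry":0,"rz":6.8},{"dx":3.7,"dy":2.75,"dz":0,"rx":0,"ry":0,"rz":6.8},{"dx":3.7,"dy":2.75,"dz":0,"rx":0,"ry":0,"rz":6.8}]'; python3 -c "
from h import *
st();rel([.545,.277,.156],toolR(0.0))"
```

```text
t: 9.8
eef_pos: [0.5444, 0.2682, 0.2872]
eef_rot: [0.691, 0.723, 0.002, 0.001]
force: [0.4, 0.1, -4.4]
gripper_width: 0.0077
gripper_force: 110.4
{'t': 9.8, 'joint_positions': [0.458, 0.244, 0.431, 1.752, -0.001, 1.984], 'eef_pos': [0.544, 0.268, 0.287], 'force': [0.409, 0.102, -4.45], 'torque': [-0.258, -0.075, 0.104], 'gripper_width': 0.008, 'gripper_force': 110.409}
d [0.17 0.01 2.62] w [ 0.05 -0.02  0.43]
```

```bash
python3 -m inch '[{"dx":0.17,"dy":0,"dz":0.5,"rx":0,"ry":0,"rz":0.4},{"dx":0.17,"dy":0,"dz":1.2,"rx":0,"ry":0,"rz":0.4},{"dx":0.17,"dy":0,"dz":1.9,"rx":0,"ry":0,"rz":0.4},{"dx":0.17,"dy":0,"dz":2.3,"rx":0,"ry":0,"rz":0.4},{"dx":0.17,"dy":0,"dz":2.45,"rx":0,"ry":0,"rz":0.4},{"dx":0.17,"dy":0,"dz":2.45,"rx":0,"ry":0,"rz":0.4},{"dx":0.17,"dy":0,"dz":2.45,"rx":0,"ry":0,"rz":0.4}]'; python3 -c "
from h import *
s=st();rel([.545,.277,.156],toolR(0.0));c=snap('side','s3')"
```

```text
t: 10.5
eef_pos: [0.5446, 0.2769, 0.1666]
eef_rot: [0.707, 0.708, 0.004, 0.001]
force: [1.2, -0.5, -2.6]
gripper_width: 0.0071
gripper_force: 110.5
{'t': 10.5, 'joint_positions': [0.471, 0.21, 0.156, 1.508, -0.0, 2.04], 'eef_pos': [0.545, 0.277, 0.167], 'force': [1.178, -0.477, -2.584], 'torque': [-0.249, 0.123, -0.07], 'gripper_width': 0.007, 'gripper_force': 110.52}
d [0.   0.01 0.21] w [ 0.07 -0.03  0.01]
```

View pics/s3.png

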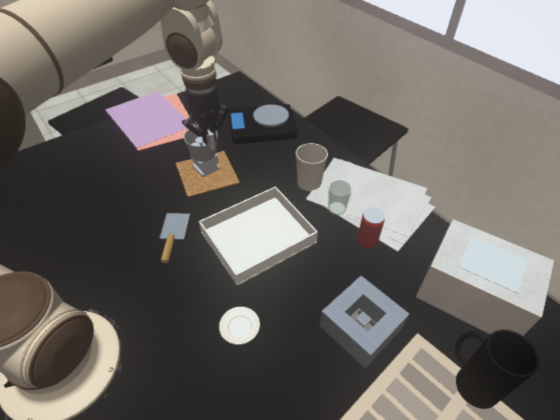

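The cup is over the mat at (205,160), upright, fin towards the tray. Lowering it to contact.

```bash
python3 -m inch '[{"dx":0,"dy":0,"dz":0.06,"rx":0,"ry":0,"rz":0},{"dx":0,"dy":0,"dz":0.12,"rx":0,"ry":0,"rz":0},{"dx":0,"dy":0,"dz":0.17,"rx":0,"ry":0,"rz":0},{"dx":0,"dy":0,"dz":0.21,"rx":0,"ry":0,"rz":0},{"dx":0,"dy":0,"dz":0.21,"rx":0,"ry":0,"rz":0}]'; python3 -m inch '[{"dx":0,"dy":0,"dz":0.02,"rx":0,"ry":0,"rz":0},{"dx":0,"dy":0,"dz":0.04,"rx":0,"ry":0,"rz":0},{"dx":0,"dy":0,"dz":0.04,"rx":0,"ry":0,"rz":0}]'
```

```text
t: 11.05
eef_pos: [0.5436, 0.2773, 0.1541]
eef_rot: [0.706, 0.708, 0.003, 0.001]
force: [0.6, -0.9, -3.5]
gripper_width: 0.0076
gripper_force: 110.4
t: 11.35
eef_pos: [0.544, 0.2775, 0.1536]
eef_rot: [0.706, 0.708, 0.004, 0.001]
force: [-0.7, -1.5, 3.9]
gripper_width: 0.0074
gripper_force: 111.7
```

```bash
python3 -m inch '[{"dx":0,"dy":0,"dz":0,"rx":0,"ry":0,"rz":0},{"dx":0,"dy":0,"dz":0,"rx":0,"ry":0,"rz":0},{"dx":0,"dy":0,"dz":-0.4,"rx":0,"ry":0,"rz":0},{"dx":0,"dy":0,"dz":-1.2,"rx":0,"ry":0,"rz":0},{"dx":0,"dy":0,"dz":-2.2,"rx":0,"ry":0,"rz":0},{"dx":0,"dy":0,"dz":-2.4,"rx":0,"ry":0,"rz":0}]' 0 100
cat >> fk.py <<'E'
def tR(az,al,roll=0):
    # az: horizontal heading of tool z (deg), al: from straight down (deg); roll 0 = tool y horizontal, 90deg left of heading... 
    a=np.deg2rad(az); y=np.array([-np.sin(a),np.cos(a),0]); z=np.array([0,0,-1.])
    R=Rn.from_matrix(np.column_stack([np.cross(y,z),y,z]))   # top grip: tool x=-heading
    return R*Rn.from_euler('y',-np.deg2rad(al))*Rn.from_euler('z',np.deg2rad(roll))
def ik(t,R,q0):
    f=lambda q:(lambda a:np.r_[(a[0]-t)*10,(R.inv()*a[1]).as_rotvec()])(fk(P,q))
    s=least_squares(f,np.clip(q0,LIM[0]+.01,LIM[1]-.01),bounds=(LIM[0],LIM[1])); return s.x,np.abs(s.fun).max()
E
python3 - <<'E'
from h import r
from fk import *
q=np.array(r.sense()['joint_positions']); print(q.round(2), r.sense()['eef_rot'].round(3) if hasattr(r.sense()['eef_rot'],'round') else r.sense()['eef_rot'])
print(tR(90,0).apply([0,0,1]),tR(90,50).apply([0,0,1]).round(2))
for roll in(0,180):
  best=None
  for k in range(30):
    g=ik(np.array([.545,.275,.157]),tR(90,50,roll),q+np.random.default_rng(k).normal(0,.8,6))
    if g[1]<1e-3: print('G',roll,g[0].round(2)); break
for az in(20,40,60,80):
  for al in (60,70):
   for roll in(0,180):
    for k in range(15):
      g=ik(np.array([.51,.03,.2]),tR(az,al,roll),np.array([-.4,-.4,-.8,.5,1.1,0])+np.random.default_rng(k).normal(0,.6,6))
      if g[1]<1e-3: print('P',az,al,roll,g[0].round(2)); break
E
```

```text
t: 11.95
eef_pos: [0.5439, 0.2774, 0.2787]
eef_rot: [0.706, 0.708, 0.007, 0.002]
force: [0.9, 0.2, 0.8]
gripper_width: 0.0427
gripper_force: 0.0
[ 0.47  0.24  0.41  1.72 -0.    2.04] [0.706 0.708 0.007 0.002]
[ 0.  0. -1.] [ 0.    0.77 -0.64]
G 0 [ 0.13  0.05 -0.23  1.14  0.86 -1.37]
G 180 [ 0.13  0.05 -0.23  1.14  0.86  1.77]
P 40 60 0 [-0.34 -0.67 -0.83  0.69  0.85 -0.71]
P 40 60 180 [-0.34 -0.67 -0.83  0.69  0.85  2.43]
P 40 70 0 [-0.39 -0.74 -0.98  0.42  0.99 -0.58]
P 40 70 180 [-0.39 -0.74 -0.98  0.42  0.99  2.56]
P 60 60 0 [-0.41 -0.27 -0.51  1.13  1.04 -1.35]
P 60 60 180 [-0.41 -0.27 -0.51  1.13  1.04  1.8 ]
P 60 70 0 [-0.46 -0.24 -0.57  1.06  1.22 -1.37]
P 60 70 180 [-0.46 -0.24 -0.57  1.06  1.22  1.77]
P 80 60 0 [-0.4   0.13 -0.15  1.66  1.   -2.  ]
P 80 60 180 [-0.4   0.13 -0.15  1.66  1.    1.14]
P 80 70 0 [-0.44  0.25 -0.13  1.81  1.14 -2.24]
P 80 70 180 [-0.44  0.25 -0.13  1.81  1.14  0.9 ]
```

Run:
```python
from h import *; from fk import tR
rel([.545,.206,.218],tR(90,50,180))
```

```text
d [-1.44  0.    1.2 ] w [0.11 8.27 0.07]
```

```bash
python3 -m inch '[{"dx":-0.6,"dy":0,"dz":0,"rx":0,"ry":1,"rz":0},{"dx":-1.44,"dy":0,"dz":0.1,"rx":0,"ry":2.4,"rz":0},{"dx":-1.44,"dy":0,"dz":0.4,"rx":0,"ry":3.8,"rz":0},{"dx":-1.44,"dy":0,"dz":0.8,"rx":0.1,"ry":5.2,"rz":0},{"dx":-1.44,"dy":0,"dz":1.2,"rx":0.1,"ry":6.6,"rz":0},{"dx":-1.44,"dy":0,"dz":1.2,"rx":0.1,"ry":8.27,"rz":0.07},{"dx":-1.44,"dy":0,"dz":1.2,"rx":0.1,"ry":8.27,"rz":0.07},{"dx":-1.44,"dy":0,"dz":1.2,"rx":0.1,"ry":8.27,"rz":0.07}]'
python3 - <<'E'
from h import *; from fk import tR
st(); rel([.545,.275,.157],tR(90,50,180))
c=snap('wrist','w2')
print(proj(c,[.545,.277,.179]),proj(c,[.545,.257,.179]),proj(c,[.545,.297,.179]),proj(c,[.545,.329,.131]))
E
```

```text
t: 12.75
eef_pos: [0.5437, 0.2044, 0.2115]
eef_rot: [0.643, 0.64, 0.295, -0.299]
force: [0.4, -0.3, 0.4]
gripper_width: 0.0426
gripper_force: 0.0
{'t': 12.75, 'joint_positions': [0.0, 0.066, -0.1, 1.411, 0.867, 1.574], 'eef_pos': [0.544, 0.204, 0.211], 'force': [0.377, -0.315, 0.433], 'torque': [-0.706, -0.05, 0.025], 'gripper_width': 0.043, 'gripper_force': 0.0}
d [0.08 0.03 1.78] w [-0.03  0.06 -0.07]
[274.27764771 191.24301385] [274.36671663 216.82864038] [274.19786603 168.32520613] [274.44379868 177.51588677]
```

View pics/w2.png

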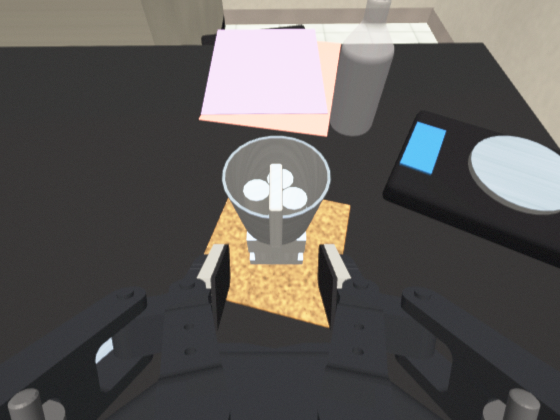

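The wrist view shows the cup upright on the mat, with the fin top at (276,187) against a predicted (274,191), centred between the fingers. Sliding in and gripping.

```bash
python3 -m inch '[{"dx":0.08,"dy":0.04,"dz":0.5,"rx":0,"ry":0,"rz":0},{"dx":0.08,"dy":0.04,"dz":1.1,"rx":0,"ry":0,"rz":0},{"dx":0.08,"dy":0.04,"dz":1.6,"rx":0,"ry":0,"rz":0},{"dx":0.08,"dy":0.04,"dz":1.76,"rx":0,"ry":0,"rz":0},{"dx":0.08,"dy":0.04,"dz":1.76,"rx":0,"ry":0,"rz":0},{"dx":0.08,"dy":0.04,"dz":1.76,"rx":0,"ry":0,"rz":0}]'; python3 -c "
from h import *; from fk import tR
rel([.545,.275,.157],tR(90,50,180))"
```

```text
t: 13.4
eef_pos: [0.5456, 0.2751, 0.1601]
eef_rot: [0.642, 0.641, 0.296, -0.299]
force: [0.0, -0.3, -0.2]
gripper_width: 0.0429
gripper_force: 0.0
d [-0.05 -0.01  0.04] w [-0.03  0.04 -0.03]
```

```bash
python3 -m inch '[{"dx":0,"dy":0,"dz":0,"rx":0,"ry":0,"rz":0},{"dx":0,"dy":0,"dz":0,"rx":0,"ry":0,"rz":0},{"dx":0,"dy":0,"dz":0,"rx":0,"ry":0,"rz":0},{"dx":0,"dy":0,"dz":0,"rx":0,"ry":0,"rz":0},{"dx":0,"dy":0,"dz":0,"rx":0,"ry":0,"rz":0}]' -1 110
python3 - <<'E'
from h import *; import fk; from fk import *
s=st(); R0=Rn.from_quat(s['eef_rot']); t0=np.array(s['eef_pos'])
# cup in tool: underside centre and axes
C=np.column_stack([[0,-1,0],[1,0,0],[0,0,1]]).astype(float); o=np.array([.545,.329,.005])
Ct=R0.inv().as_matrix()@C; ot=R0.inv().apply(o-t0); np.savez('cup.npz',Ct=Ct,ot=ot,R0=R0.as_quat(),t0=t0)
def cp(t,R):
    M=R.as_matrix()@Ct; u=-M[2,:2]/(np.linalg.norm(M[2,:2])+1e-9); oo=t+R.apply(ot); lip=oo+M@np.array([.048*u[0],.048*u[1],.126]); return oo,M,lip,u,np.degrees(np.arccos(np.clip(M[2,2],-1,1)))
q=np.array(s['joint_positions'])
def ps(n,t,R,q):
    q,e=ik(np.array(t),R,q); oo,M,lip,u,ti=cp(np.array(t),R); print(n,'err %.4f'%e,q.round(2),'lip',lip.round(3),'mouth',M[:,2].round(2),'under',oo.round(3),'tilt %.0f'%ti); return q
a=ps('G',t0,R0,q)
b=ps('lift',t0+[0,0,.12],R0,a)
c=ps('hov',[.51,.06,.28],tR(65,50,180),b)
for az in (50,65):
  x=c
  for roll,al in((180,50),(135,55),(90,60),(60,65),(30,68),(0,68)): x=ps(f'{az} r{roll} a{al}',[.51,.05,.24],tR(az,al,roll),x)
E
```

```text
t: 13.9
eef_pos: [0.5458, 0.2745, 0.1595]
eef_rot: [0.642, 0.64, 0.296, -0.299]
force: [-0.8, -4.7, 6.3]
gripper_width: 0.0075
gripper_force: 108.0
{'t': 13.9, 'joint_positions': [0.127, 0.049, -0.223, 1.154, 0.86, 1.768], 'eef_pos': [0.546, 0.275, 0.16], 'force': [-0.818, -4.73, 6.319], 'torque': [-0.54, 0.05, 0.12], 'gripper_width': 0.008, 'gripper_force': 108.023}
G err 0.0000 [ 0.13  0.05 -0.22  1.15  0.86  1.77] lip [0.545 0.329 0.131] mouth [0. 0. 1.] under [0.545 0.329 0.005] tilt 0
lift err 0.0000 [ 0.13  0.02 -0.02  1.39  0.86  1.77] lip [0.545 0.329 0.251] mouth [0. 0. 1.] under [0.545 0.329 0.125] tilt 0
hov err 0.0000 [-0.29 -0.25 -0.26  1.38  0.86  1.8 ] lip [0.485 0.1   0.251] mouth [-0.01 -0.    1.  ] under [0.533 0.11  0.126] tilt 0
50 r180 a50 err 0.0000 [-0.28 -0.47 -0.53  1.06  0.77  2.18] lip [0.497 0.095 0.211] mouth [-0.01  0.    1.  ] under [0.545 0.092 0.086] tilt 0
50 r135 a55 err 0.0000 [-0.31 -0.5  -0.58  0.99  0.86  1.4 ] lip [0.5   0.11  0.185] mouth [-0.56  0.18  0.81] under [0.608 0.075 0.111] tilt 36
50 r90 a60 err 0.0000 [-0.34 -0.53 -0.65  0.91  0.95
[... 690 characters left out ...]
0 [-0.34 -0.23 -0.36  1.31  0.95  0.95] lip [0.485 0.105 0.185] mouth [-0.59  0.03  0.81] under [0.598 0.1   0.111] tilt 36
65 r90 a60 err 0.0000 [-0.37 -0.22 -0.39  1.29  1.04  0.13] lip [0.505 0.099 0.164] mouth [-0.93 -0.19  0.32] under [0.637 0.126 0.169] tilt 71
65 r60 a65 err 0.0000 [-0.4  -0.21 -0.42  1.27  1.13 -0.43] lip [0.525 0.103 0.16 ] mouth [-0.91 -0.4  -0.08] under [0.637 0.152 0.218] tilt 94
65 r30 a68 err 0.0000 [-0.41 -0.19 -0.43  1.26  1.19 -0.97] lip [0.54  0.111 0.162] mouth [-0.7  -0.61 -0.37] under [0.614 0.176 0.254] tilt 112
65 r0 a68 err 0.0000 [-0.41 -0.19 -0.43  1.26  1.19 -1.5 ] lip [0.541 0.116 0.163] mouth [-0.37 -0.8  -0.47] under [0.579 0.197 0.264] tilt 118
```

Run:
```python
from h import *; from fk import *
s=r.sense(); rel(np.array(s['eef_pos'])+[0,0,.125],tR(90,50,180));
```

```text
d [ 1.91 -0.01 -1.61] w [-0.02  0.03 -0.04]
```

```bash
python3 -m inch '[{"dx":0.2,"dy":0,"dz":-0.17,"rx":0,"ry":0,"rz":0},{"dx":0.5,"dy":0,"dz":-0.42,"rx":0,"ry":0,"rz":0},{"dx":1,"dy":0,"dz":-0.84,"rx":0,"ry":0,"rz":0},{"dx":1.5,"dy":0,"dz":-1.26,"rx":0,"ry":0,"rz":0},{"dx":1.9,"dy":0,"dz":-1.6,"rx":0,"ry":0,"rz":0},{"dx":1.9,"dy":0,"dz":-1.6,"rx":0,"ry":0,"rz":0}]'
python3 - <<'E'
from h import *; from fk import *
st(); rel([.53,0,.285],tR(50,50,180)); rel([.535,.13,.285],tR(70,50,180))
E
```

```text
t: 14.5
eef_pos: [0.5468, 0.2753, 0.2871]
eef_rot: [0.642, 0.641, 0.298, -0.298]
force: [0.7, 0.4, -3.5]
gripper_width: 0.0074
gripper_force: 107.8
{'t': 14.5, 'joint_positions': [0.128, 0.024, -0.002, 1.395, 0.86, 1.769], 'eef_pos': [0.547, 0.275, 0.287], 'force': [0.652, 0.398, -3.506], 'torque': [-1.508, -0.096, 0.027], 'gripper_width': 0.007, 'gripper_force': 107.758}
d [-3.59 -0.33 -4.18] w [-5.1   0.03  4.29]
d [-1.91 -0.23 -2.19] w [-2.55  0.03  2.14]
```

```bash
python3 -m inch '[{"dx":-0.3,"dy":-0.04,"dz":-0.35,"rx":-0.4,"ry":0,"rz":0.35},{"dx":-0.9,"dy":-0.1,"dz":-1.0,"rx":-1.2,"ry":0,"rz":1.0},{"dx":-1.5,"dy":-0.2,"dz":-1.7,"rx":-2,"ry":0,"rz":1.7},{"dx":-2.1,"dy":-0.25,"dz":-2.45,"rx":-2.9,"ry":0,"rz":2.45},{"dx":-2.7,"dy":-0.3,"dz":-3.15,"rx":-3.8,"ry":0,"rz":3.2},{"dx":-3.3,"dy":-0.33,"dz":-3.8,"rx":-4.6,"ry":0,"rz":3.9},{"dx":-3.55,"dy":-0.33,"dz":-4.15,"rx":-5.1,"ry":0,"rz":4.3},{"dx":-3.55,"dy":-0.33,"dz":-4.15,"rx":-5.1,"ry":0,"rz":4.3}]'
cat > plan.py <<'E'
from h import *; from fk import *
import sys
D=np.load('cup.npz'); Ct,ot=D['Ct'],D['ot']; s=st(); q=np.array(s['joint_positions'])
for a in sys.argv[1:]:
    az,al,ro,x,y,z=map(float,a.split(',')); R=tR(az,al,ro); t=np.array([x,y,z]); q,e=ik(t,R,q)
    M=R.as_matrix()@Ct; u=-M[2,:2]/(np.linalg.norm(M[2,:2])+1e-9); oo=t+R.apply(ot); lip=oo+M@np.array([.048*u[0],.048*u[1],.126])
    print(a,'ikerr %.4f'%e,q.round(2),'lip',lip.round(3),'under',oo.round(3),'mouth',M[:,2].round(2)); rel(t,R,s)
E
python3 plan.py 50,50,180,.53,0,.285 50,54,150,.53,0,.265 50,58,120,.53,0,.25 50,61,90,.53,0,.235 50,65,60,.53,0,.22 50,68,40,.53,0,.215 50,70,20,.53,0,.21
```

```text
t: 15.3
eef_pos: [0.5286, -0.0001, 0.2799]
eef_rot: [0.825, 0.38, 0.379, -0.178]
force: [-0.1, 0.8, -2.9]
gripper_width: 0.0075
gripper_force: 108.2
{'t': 15.3, 'joint_positions': [-0.374, -0.347, -0.351, 1.208, 0.804, 2.058], 'eef_pos': [0.529, -0.0, 0.28], 'force': [-0.067, 0.801, -2.884], 'torque': [-1.072, 0.882, -0.086], 'gripper_width': 0.008, 'gripper_force': 108.152}
50,50,180,.53,0,.285 ikerr 0.0000 [-0.38 -0.34 -0.34  1.21  0.81  2.05] lip [0.517 0.045 0.256] under [0.565 0.042 0.131] mouth [-0.01  0.    1.  ]
d [ 0.09  0.02 -0.05] w [ 0.02  0.08 -0.07]
50,54,150,.53,0,.265 ikerr 0.0000 [-0.4  -0.36 -0.43  1.13  0.88  1.53] lip [0.519 0.062 0.219] under [0.608 0.029 0.124] mouth [-0.38  0.14  0.91]
d [-0.21  0.02  0.21] w [-0.18  0.74 -5.07]
50,58,120,.53,0,.25 ikerr 0.0000 [-0.43 -0.38 -0.5   1.05  0.96  1.01] lip [0.525 0.056 0.187] under [0.648 0.029 0.14 ] mouth [-0.73  0.16  0.66]
d [-0.44  0.02  0.4 ] w [ -0.72   1.3  -10.05]
50,61,90,.53,0,.235 ikerr 0.0000 [-0.44 -0.38 -0.56  0.97  1.01  0.5 ] lip [0.538 0.049 0.16 ] under [0.673 0.041 0.166] mouth [-0.95  0.06  0.31]
d [-0.67  0.02  0.6 ] w [ -1.49   1.53 -15.01]
50,65,60,.53,0,.22 ikerr 0.0000 [-0.46 -0.39 -0.63  0.87  1.08 -0.01] lip [0.558 0.047 0.14 ] under [0.679 0.065 0.198] mouth [-0.99 -0.15 -0.08]
d [-0.9   0.03  0.79] w [ -2.69   1.59 -19.93]
50,68,40,.53,0,.215 ikerr 0.0000 [-0.47 -0.4  -0.67  0.8   1.13 -0.33] lip [0.571 0.05  0.137] under [0.67  0.084 0.221] mouth [-0.9  -0.31 -0.3 ]
d [-0.97  0.03  0.86] w [ -3.75   1.41 -23.15]
50,70,20,.53,0,.21 ikerr 0.0000 [-0.48 -0.4  -0.7   0.74  1.16 -0.65] lip [0.579 0.054 0.135] under [0.654 0.104 0.235] mouth [-0.74 -0.49 -0.46]
d [-1.05  0.03  0.92] w [ -4.76   0.88 -26.35]
```

```bash
python3 -m inch '[{"dx":-0.05,"dy":0,"dz":0.05,"rx":0,"ry":0.15,"rz":-1},{"dx":-0.1,"dy":0,"dz":0.1,"rx":-0.05,"ry":0.35,"rz":-2.3},{"dx":-0.15,"dy":0,"dz":0.15,"rx":-0.1,"ry":0.55,"rz":-3.6},{"dx":-0.21,"dy":0,"dz":0.21,"rx":-0.18,"ry":0.74,"rz":-5},{"dx":-0.27,"dy":0,"dz":0.26,"rx":-0.3,"ry":0.9,"rz":-6.3},{"dx":-0.33,"dy":0,"dz":0.3,"rx":-0.45,"ry":1.05,"rz":-7.6},{"dx":-0.38,"dy":0,"dz":0.35,"rx":-0.6,"ry":1.2,"rz":-8.9},{"dx":-0.44,"dy":0,"dz":0.4,"rx":-0.72,"ry":1.3,"rz":-10}]'
python3 plan.py 50,61,90,.53,0,.235 50,65,60,.53,0,.22 50,68,40,.53,0,.215 50,70,20,.53,0,.21
```

```text
t: 16.1
eef_pos: [0.5294, 0.0038, 0.2496]
eef_rot: [0.499, 0.718, 0.484, 0.04]
force: [0.3, -0.3, -4.0]
gripper_width: 0.0076
gripper_force: 108.2
{'t': 16.1, 'joint_positions': [-0.42, -0.378, -0.498, 1.045, 0.957, 1.009], 'eef_pos': [0.529, 0.004, 0.25], 'force': [0.32, -0.325, -4.016], 'torque': [-1.278, 1.251, -0.002], 'gripper_width': 0.008, 'gripper_force': 108.247}
50,61,90,.53,0,.235 ikerr 0.0000 [-0.44 -0.38 -0.56  0.97  1.01  0.5 ] lip [0.538 0.049 0.16 ] under [0.673 0.041 0.166] mouth [-0.95  0.06  0.31]
d [-0.19 -0.21  0.11] w [-0.5   0.07 -4.98]
50,65,60,.53,0,.22 ikerr 0.0000 [-0.46 -0.39 -0.63  0.87  1.08 -0.01] lip [0.558 0.047 0.14 ] under [0.679 0.065 0.198] mouth [-0.99 -0.15 -0.08]
d [-0.32 -0.43  0.27] w [-1.21 -0.07 -9.97]
50,68,40,.53,0,.215 ikerr 0.0000 [-0.47 -0.4  -0.67  0.8   1.13 -0.33] lip [0.571 0.05  0.137] under [0.67  0.084 0.221] mouth [-0.9  -0.31 -0.3 ]
d [-0.36 -0.5   0.32] w [ -1.76  -0.38 -13.28]
50,70,20,.53,0,.21 ikerr 0.0000 [-0.48 -0.4  -0.7   0.74  1.16 -0.65] lip [0.579 0.054 0.135] under [0.654 0.104 0.235] mouth [-0.74 -0.49 -0.46]
d [-0.4  -0.58  0.38] w [ -2.1   -0.84 -16.58]
```

```bash
python3 -m inch '[{"dx":-0.06,"dy":-0.06,"dz":0.03,"rx":-0.15,"ry":0.02,"rz":-1.4},{"dx":-0.12,"dy":-0.13,"dz":0.07,"rx":-0.3,"ry":0.05,"rz":-2.8},{"dx":-0.17,"dy":-0.19,"dz":0.1,"rx":-0.45,"ry":0.07,"rz":-4.2},{"dx":-0.22,"dy":-0.27,"dz":0.15,"rx":-0.65,"ry":0.03,"rz":-5.6},{"dx":-0.26,"dy":-0.33,"dz":0.2,"rx":-0.85,"ry":0,"rz":-7},{"dx":-0.29,"dy":-0.38,"dz":0.24,"rx":-1.02,"ry":-0.03,"rz":-8.4},{"dx":-0.32,"dy":-0.43,"dz":0.27,"rx":-1.2,"ry":-0.07,"rz":-9.7},{"dx":-0.33,"dy":-0.45,"dz":0.29,"rx":-1.35,"ry":-0.15,"rz":-10.9}]'
python3 plan.py 50,68,40,.53,0,.215 50,70,20,.53,0,.21 50,70,0,.53,-.01,.21
```

```text
t: 16.9
eef_pos: [0.5301, 0.0001, 0.2181]
eef_rot: [0.033, 0.839, 0.428, 0.333]
force: [-0.0, -0.6, -3.2]
gripper_width: 0.0074
gripper_force: 108.5
{'t': 16.9, 'joint_positions': [-0.464, -0.395, -0.641, 0.846, 1.09, -0.092], 'eef_pos': [0.53, 0.0, 0.218], 'force': [-0.041, -0.644, -3.216], 'torque': [-1.338, 1.327, -0.029], 'gripper_width': 0.007, 'gripper_force': 108.468}
50,68,40,.53,0,.215 ikerr 0.0000 [-0.47 -0.4  -0.67  0.8   1.13 -0.33] lip [0.571 0.05  0.137] under [0.67  0.084 0.221] mouth [-0.9  -0.31 -0.3 ]
d [ 0.03 -0.05  0.02] w [-0.29 -0.24 -2.4 ]
50,70,20,.53,0,.21 ikerr 0.0000 [-0.48 -0.4  -0.7   0.74  1.16 -0.65] lip [0.579 0.054 0.135] under [0.654 0.104 0.235] mouth [-0.74 -0.49 -0.46]
d [ 0.09 -0.12  0.06] w [-0.45 -0.56 -5.73]
50,70,0,.53,-.01,.21 ikerr 0.0000 [-0.5  -0.37 -0.68  0.78  1.17 -1.05] lip [0.579 0.048 0.135] under [0.634 0.113 0.24 ] mouth [-0.55 -0.67 -0.5 ]
d [ 0.02 -0.25 -0.08] w [-0.36 -0.65 -9.06]
```

Final tilt, slowly, then hold so the slugs can slide out.

```bash
python3 -m inch '[{"dx":0.02,"dy":-0.03,"dz":0.01,"rx":-0.15,"ry":-0.12,"rz":-1.2},{"dx":0.03,"dy":-0.05,"dz":0.02,"rx":-0.29,"ry":-0.24,"rz":-2.4},{"dx":0.03,"dy":-0.05,"dz":0.02,"rx":-0.29,"ry":-0.24,"rz":-2.4},{"dx":0.05,"dy":-0.08,"dz":0.04,"rx":-0.35,"ry":-0.35,"rz":-3.6},{"dx":0.07,"dy":-0.1,"dz":0.05,"rx":-0.4,"ry":-0.45,"rz":-4.7},{"dx":0.09,"dy":-0.12,"dz":0.06,"rx":-0.45,"ry":-0.56,"rz":-5.7},{"dx":0.09,"dy":-0.12,"dz":0.06,"rx":-0.45,"ry":-0.56,"rz":-5.7},{"dx":0.09,"dy":-0.12,"dz":0.06,"rx":-0.45,"ry":-0.56,"rz":-5.7}]'; python3 -m inch '[{"dx":0,"dy":0,"dz":0,"rx":0,"ry":0,"rz":0},{"dx":0,"dy":0,"dz":0,"rx":0,"ry":0,"rz":0},{"dx":0,"dy":0,"dz":0,"rx":0,"ry":0,"rz":0},{"dx":0,"dy":0,"dz":0,"rx":0,"ry":0,"rz":0},{"dx":0,"dy":0,"dz":0,"rx":0,"ry":0,"rz":0},{"dx":0,"dy":0,"dz":0,"rx":0,"ry":0,"rz":0}]'
python3 -c "
from h import *
a=snap('top','t4')['color'];b=snap('side','s4')['color']
cv2.imwrite('pics/m4.png',np.hstack([cv2.resize(a[110:330,160:440],(400,314)),cv2.resize(b[100:320,140:420],(400,314))])[:,:,::-1])"
```

```text
t: 17.7
eef_pos: [0.5303, -0.0006, 0.2122]
eef_rot: [-0.207, 0.793, 0.331, 0.469]
force: [0.4, 0.6, -2.8]
gripper_width: 0.0076
gripper_force: 108.6
t: 18.3
eef_pos: [0.5303, -0.0009, 0.2123]
eef_rot: [-0.209, 0.792, 0.33, 0.47]
force: [0.0, 0.7, -1.8]
gripper_width: 0.0075
gripper_force: 108.6
```

View pics/m4.png

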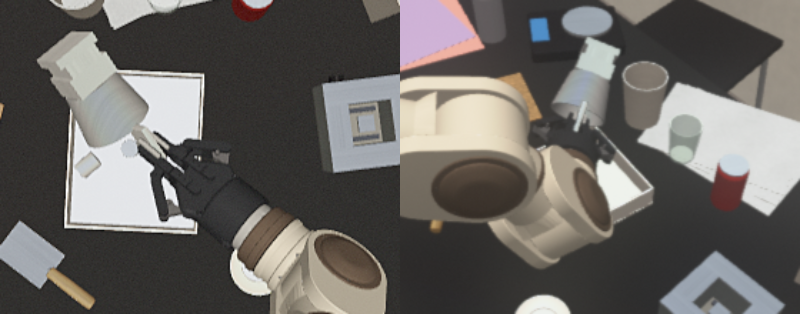

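The top crop shows one slug lying in the tray at (88,163) and one at (130,148) by the mouth; the third is hidden. I'll tip slightly further and hold.

```bash
python3 plan.py 50,73,10,.53,-.0,.215;  python3 -m inch '[{"dx":0,"dy":-0.05,"dz":-0.05,"rx":0,"ry":-0.2,"rz":-0.8},{"dx":0,"dy":-0.05,"dz":-0.1,"rx":0,"ry":-0.4,"rz":-1.7},{"dx":0,"dy":-0.05,"dz":-0.1,"rx":0,"ry":-0.4,"rz":-1.7},{"dx":0,"dy":-0.05,"dz":-0.1,"rx":0,"ry":-0.4,"rz":-1.7},{"dx":0,"dy":-0.05,"dz":-0.1,"rx":0,"ry":-0.4,"rz":-1.7},{"dx":0,"dy":-0.05,"dz":-0.1,"rx":0,"ry":-0.4,"rz":-1.7},{"dx":0,"dy":-0.05,"dz":-0.1,"rx":0,"ry":-0.4,"rz":-1.7}]'
python3 plan.py 50,58,120,.53,0,.26 50,61,90,.53,0,.25
```

```text
{'t': 18.4, 'joint_positions': [-0.484, -0.402, -0.702, 0.735, 1.162, -0.642], 'eef_pos': [0.53, -0.001, 0.212], 'force': [0.754, 0.607, -1.273], 'torque': [-1.149, 0.977, 0.024], 'gripper_width': 0.007, 'gripper_force': 108.614}
50,73,10,.53,-.0,.215 ikerr 0.0000 [-0.49 -0.41 -0.74  0.66  1.21 -0.78] lip [0.582 0.059 0.144] under [0.643 0.112 0.252] mouth [-0.64 -0.56 -0.53]
d [-0.05  0.03 -0.01] w [-0.16 -0.47 -1.73]
t: 19.1
eef_pos: [0.529, -0.0061, 0.2133]
eef_rot: [-0.271, 0.76, 0.291, 0.513]
force: [-0.6, 1.3, -2.7]
gripper_width: 0.0074
gripper_force: 108.7
{'t': 19.1, 'joint_positions': [-0.503, -0.415, -0.735, 0.673, 1.2, -0.787], 'eef_pos': [0.529, -0.006, 0.213], 'force': [-0.631, 1.289, -2.676], 'torque': [-1.155, 1.051, 0.017], 'gripper_width': 0.007, 'gripper_force': 108.678}
50,58,120,.53,0,.26 ikerr 0.0000 [-0.43 -0.38 -0.48  1.06  0.96  1.01] lip [0.525 0.056 0.197] under [0.648 0.029 0.15 ] mouth [-0.73  0.16  0.66]
d [-0.9   0.22 -0.18] w [ 2.47  1.32 18.18]
50,61,90,.53,0,.25 ikerr 0.0000 [-0.44 -0.39 -0.53  1.    1.01  0.5 ] lip [0.538 0.049 0.175] under [0.673 0.041 0.181] mouth [-0.95  0.06  0.31]
d [-0.71  0.19 -0.12] w [ 1.48  1.43 13.25]
```

```bash
python3 -m inch '[{"dx":-0.05,"dy":0.02,"dz":0,"rx":0.2,"ry":0.2,"rz":1.3},{"dx":-0.12,"dy":0.05,"dz":-0.02,"rx":0.4,"ry":0.4,"rz":2.6},{"dx":-0.2,"dy":0.07,"dz":-0.03,"rx":0.5,"ry":0.6,"rz":3.9},{"dx":-0.3,"dy":0.1,"dz":-0.05,"rx":0.7,"ry":0.8,"rz":5.2},{"dx":-0.35,"dy":0.12,"dz":-0.06,"rx":0.8,"ry":1,"rz":6.5},{"dx":-0.42,"dy":0.14,"dz":-0.08,"rx":1,"ry":1.1,"rz":7.8},{"dx":-0.5,"dy":0.15,"dz":-0.1,"rx":1.1,"ry":1.2,"rz":9.1},{"dx":-0.6,"dy":0.17,"dz":-0.11,"rx":1.3,"ry":1.3,"rz":10.4}]'
python3 plan.py 50,61,90,.53,0,.25 50,58,120,.53,0,.26 50,54,150,.53,.02,.27 50,50,180,.53,.03,.285
```

```text
t: 19.9
eef_pos: [0.5291, -0.0009, 0.2444]
eef_rot: [0.179, 0.839, 0.447, 0.253]
force: [0.2, 0.1, -1.9]
gripper_width: 0.0075
gripper_force: 108.5
{'t': 19.9, 'joint_positions': [-0.445, -0.422, -0.576, 0.939, 1.01, 0.244], 'eef_pos': [0.529, -0.001, 0.244], 'force': [0.218, 0.144, -1.913], 'torque': [-0.916, 1.055, -0.041], 'gripper_width': 0.007, 'gripper_force': 108.539}
50,61,90,.53,0,.25 ikerr 0.0000 [-0.44 -0.39 -0.53  1.    1.01  0.5 ] lip [0.538 0.049 0.175] under [0.673 0.041 0.181] mouth [-0.95  0.06  0.31]
d [-0.03  0.1  -0.03] w [0.1  0.25 2.78]
50,58,120,.53,0,.26 ikerr 0.0000 [-0.43 -0.38 -0.48  1.06  0.96  1.01] lip [0.525 0.056 0.197] under [0.648 0.029 0.15 ] mouth [-0.73  0.16  0.66]
d [-0.09  0.27 -0.13] w [0.68 0.16 7.77]
50,54,150,.53,.02,.27 ikerr 0.0000 [-0.36 -0.4  -0.45  1.09  0.87  1.59] lip [0.519 0.082 0.224] under [0.608 0.049 0.129] mouth [-0.38  0.14  0.91]
d [0.07 0.66 0.04] w [ 1.4  -0.28 12.75]
50,50,180,.53,.03,.285 ikerr 0.0000 [-0.31 -0.39 -0.38  1.15  0.79  2.14] lip [0.517 0.075 0.256] under [0.565 0.072 0.131] mouth [-0.01  0.    1.  ]
d [0.1  1.01 0.03] w [ 1.99 -1.15 17.69]
```

```bash
python3 -m inch '[{"dx":-0.03,"dy":0.05,"dz":-0.02,"rx":0.05,"ry":0.12,"rz":1.4},{"dx":-0.03,"dy":0.1,"dz":-0.03,"rx":0.1,"ry":0.25,"rz":2.8},{"dx":-0.05,"dy":0.15,"dz":-0.07,"rx":0.3,"ry":0.22,"rz":4.2},{"dx":-0.07,"dy":0.2,"dz":-0.1,"rx":0.5,"ry":0.2,"rz":5.5},{"dx":-0.09,"dy":0.27,"dz":-0.13,"rx":0.68,"ry":0.16,"rz":6.8},{"dx":-0.09,"dy":0.27,"dz":-0.13,"rx":0.7,"ry":0.15,"rz":7.9},{"dx":-0.05,"dy":0.4,"dz":-0.08,"rx":0.9,"ry":0,"rz":9.2},{"dx":0,"dy":0.5,"dz":-0.03,"rx":1.15,"ry":-0.1,"rz":10.5}]'
python3 plan.py  50,54,150,.53,.02,.27 50,50,180,.53,.03,.285 65,50,180,.54,.12,.285
python3 -c "
from h import *
a=snap('top','t5')['color'];b=snap('side','s5')['color']
cv2.imwrite('pics/m5.png',np.hstack([cv2.resize(a[110:330,160:440],(400,314)),cv2.resize(b[100:320,140:420],(400,314))])[:,:,::-1])"
```

```text
t: 20.7
eef_pos: [0.53, 0.0116, 0.2661]
eef_rot: [0.608, 0.644, 0.464, -0.023]
force: [0.6, -1.1, -2.6]
gripper_width: 0.0075
gripper_force: 108.4
{'t': 20.7, 'joint_positions': [-0.384, -0.398, -0.463, 1.077, 0.895, 1.338], 'eef_pos': [0.53, 0.012, 0.266], 'force': [0.627, -1.1, -2.643], 'torque': [-0.919, 0.851, -0.047], 'gripper_width': 0.008, 'gripper_force': 108.437}
50,54,150,.53,.02,.27 ikerr 0.0000 [-0.36 -0.4  -0.45  1.09  0.87  1.59] lip [0.519 0.082 0.224] under [0.608 0.049 0.129] mouth [-0.38  0.14  0.91]
d [0.17 0.02 0.06] w [ 0.18 -0.14  2.25]
50,50,180,.53,.03,.285 ikerr 0.0000 [-0.31 -0.39 -0.38  1.15  0.79  2.14] lip [0.517 0.075 0.256] under [0.565 0.072 0.131] mouth [-0.01  0.    1.  ]
d [0.5  0.15 0.02] w [ 0.39 -0.82  7.25]
65,50,180,.54,.12,.285 ikerr 0.0000 [-0.14 -0.26 -0.28  1.22  0.82  2.01] lip [0.515 0.16  0.256] under [0.563 0.17  0.131] mouth [-0.01 -0.    1.  ]
d [1.82 0.01 1.25] w [ 2.26 -0.06  5.7 ]
```

View pics/m5.png

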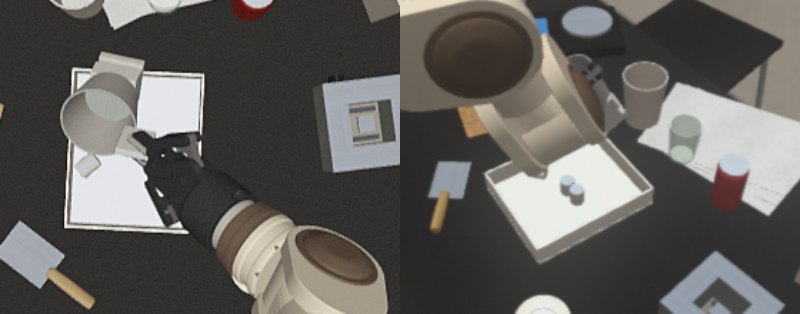

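Cup empty: two slugs show mid-tray in the side view (572,188), the third at (88,165) in the top view. Now righting the cup and carrying it to the mat.

```bash
python3 -m inch '[{"dx":0.05,"dy":0,"dz":0.02,"rx":0.08,"ry":-0.06,"rz":1.1},{"dx":0.15,"dy":0.02,"dz":0.05,"rx":0.18,"ry":-0.14,"rz":2.25},{"dx":0.23,"dy":0.05,"dz":0.04,"rx":0.24,"ry":-0.3,"rz":3.5},{"dx":0.32,"dy":0.08,"dz":0.03,"rx":0.3,"ry":-0.5,"rz":4.8},{"dx":0.4,"dy":0.12,"dz":0.03,"rx":0.35,"ry":-0.65,"rz":6},{"dx":0.5,"dy":0.15,"dz":0.02,"rx":0.4,"ry":-0.82,"rz":7.25},{"dx":0.5,"dy":0.15,"dz":0.02,"rx":0.4,"ry":-0.82,"rz":7.25}]' | head -3
python3 plan.py 70,50,180,.54,.15,.287 90,50,180,.5455,.2745,.287
```

```text
t: 21.5
eef_pos: [0.5302, 0.0302, 0.2853]
eef_rot: [0.819, 0.387, 0.384, -0.177]
{'t': 21.5, 'joint_positions': [-0.31, -0.391, -0.383, 1.154, 0.79, 2.129], 'eef_pos': [0.53, 0.03, 0.285], 'force': [0.695, 0.137, -1.822], 'torque': [-0.859, 0.738, -0.043], 'gripper_width': 0.007, 'gripper_force': 108.426}
70,50,180,.54,.15,.287 ikerr 0.0000 [-0.09 -0.21 -0.23  1.26  0.83  1.96] lip [0.512 0.188 0.258] under [0.559 0.202 0.133] mouth [-0.01 -0.    1.  ]
d [ 1.3  -1.38  1.48] w [ 2.55 -0.01 -2.06]
90,50,180,.5455,.2745,.287 ikerr 0.0000 [ 0.13  0.02 -0.01  1.39  0.86  1.77] lip [0.506 0.3   0.258] under [0.545 0.329 0.133] mouth [-0. -0.  1.]
d [ 2.58 -2.88  3.  ] w [ 5.11  0.01 -4.2 ]
```

```bash
python3 -m inch '[{"dx":0.25,"dy":-0.3,"dz":0.3,"rx":0.5,"ry":0,"rz":-0.4},{"dx":0.65,"dy":-0.7,"dz":0.74,"rx":1.25,"ry":0,"rz":-1},{"dx":1.1,"dy":-1.2,"dz":1.3,"rx":2.15,"ry":0,"rz":-1.75},{"dx":1.55,"dy":-1.7,"dz":1.8,"rx":3.05,"ry":0,"rz":-2.5},{"dx":2,"dy":-2.2,"dz":2.3,"rx":3.95,"ry":0,"rz":-3.25},{"dx":2.4,"dy":-2.65,"dz":2.8,"rx":4.75,"ry":0,"rz":-3.9},{"dx":2.58,"dy":-2.88,"dz":3,"rx":5.1,"ry":0,"rz":-4.2},{"dx":2.58,"dy":-2.88,"dz":3,"rx":5.1,"ry":0,"rz":-4.2}]' | head -3; python3 -m inch '[{"dx":0,"dy":0,"dz":0,"rx":0,"ry":0,"rz":0},{"dx":0,"dy":0,"dz":0,"rx":0,"ry":0,"rz":0}]' >/dev/null
python3 - <<'E'
from h import *
D=np.load('cup.npz'); st(); rel(D['t0']+[0,0,.012],Rn.from_quat(D['R0'])); snap('wrist','w6')
E
```

```text
t: 22.3
eef_pos: [0.546, 0.276, 0.285]
eef_rot: [0.639, 0.643, 0.299, -0.3]
{'t': 22.5, 'joint_positions': [0.124, 0.02, -0.008, 1.393, 0.863, 1.766], 'eef_pos': [0.546, 0.273, 0.286], 'force': [-0.513, -0.758, -0.505], 'torque': [-1.166, 0.03, 0.028], 'gripper_width': 0.008, 'gripper_force': 108.384}
d [-1.74 -0.    1.5 ] w [ 0.04 -0.03  0.03]
```

View pics/w6.png

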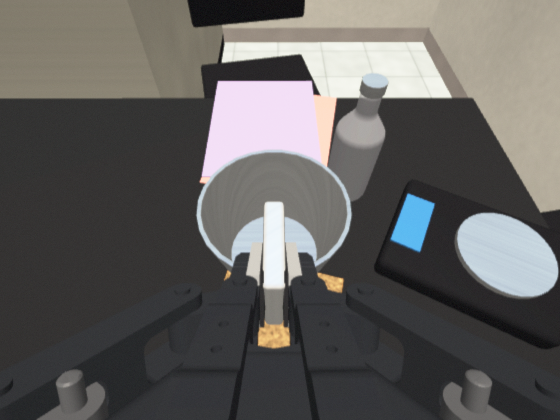

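The wrist view shows the cup empty, gripped at the fin (274,230), over the mat. Lowering.

```bash
python3 -m inch '[{"dx":-0.35,"dy":0,"dz":0.3,"rx":0,"ry":0,"rz":0},{"dx":-0.85,"dy":0,"dz":0.73,"rx":0,"ry":0,"rz":0},{"dx":-1.3,"dy":0,"dz":1.12,"rx":0,"ry":0,"rz":0},{"dx":-1.6,"dy":0,"dz":1.38,"rx":0,"ry":0,"rz":0},{"dx":-1.74,"dy":0,"dz":1.5,"rx":0,"ry":0,"rz":0},{"dx":-1.74,"dy":0,"dz":1.5,"rx":0,"ry":0,"rz":0},{"dx":-1.74,"dy":0,"dz":1.5,"rx":0,"ry":0,"rz":0}]' | sed -n 2,4p
python3 - <<'E'
from h import *
D=np.load('cup.npz'); rel(D['t0'],Rn.from_quat(D['R0']))
E
```

```text
eef_pos: [0.546, 0.2754, 0.1731]
eef_rot: [0.642, 0.64, 0.299, -0.299]
force: [-0.7, -0.5, -1.4]
d [-0.22 -0.    0.16] w [ 0.04 -0.04  0.03]
```

```bash
python3 -m inch '[{"dx":-0.06,"dy":0,"dz":0.05,"rx":0,"ry":0,"rz":0},{"dx":-0.12,"dy":0,"dz":0.1,"rx":0,"ry":0,"rz":0},{"dx":-0.17,"dy":0,"dz":0.14,"rx":0,"ry":0,"rz":0},{"dx":-0.21,"dy":0,"dz":0.17,"rx":0,"ry":0,"rz":0},{"dx":-0.21,"dy":0,"dz":0.17,"rx":0,"ry":0,"rz":0}]' | sed -n 2,4p
python3 -m inch '[{"dx":-0.02,"dy":0,"dz":0.02,"rx":0,"ry":0,"rz":0},{"dx":-0.04,"dy":0,"dz":0.03,"rx":0,"ry":0,"rz":0},{"dx":-0.04,"dy":0,"dz":0.03,"rx":0,"ry":0,"rz":0}]' | sed -n 2,4p
```

```text
eef_pos: [0.5458, 0.2757, 0.1591]
eef_rot: [0.641, 0.64, 0.299, -0.299]
force: [0.2, -1.5, 3.4]
eef_pos: [0.5463, 0.2758, 0.1592]
eef_rot: [0.641, 0.64, 0.301, -0.299]
force: [-4.9, -6.1, 16.0]
```

Contact. Releasing and backing straight out along the tool.

```bash
python3 -m inch '[{"dx":0.04,"dy":0,"dz":-0.03,"rx":0,"ry":0,"rz":0},{"dx":0.04,"dy":0,"dz":-0.03,"rx":0,"ry":0,"rz":0}]' | sed -n 2,4p; python3 -m inch '[{"dx":0,"dy":0,"dz":0,"rx":0,"ry":0,"rz":0},{"dx":0,"dy":0,"dz":0,"rx":0,"ry":0,"rz":0},{"dx":0,"dy":0,"dz":0,"rx":0,"ry":0,"rz":0},{"dx":0,"dy":0,"dz":-0.3,"rx":0,"ry":0,"rz":0},{"dx":0,"dy":0,"dz":-0.9,"rx":0,"ry":0,"rz":0},{"dx":0,"dy":0,"dz":-1.7,"rx":0,"ry":0,"rz":0},{"dx":0.4,"dy":0,"dz":-2.4,"rx":0,"ry":0,"rz":0},{"dx":0.4,"dy":0,"dz":-2.4,"rx":0,"ry":0,"rz":0}]' 0 60 | sed -n 2,5p
python3 -m inch '[{"dx":0.8,"dy":0,"dz":-0.8,"rx":0,"ry":0,"rz":0},{"dx":1.2,"dy":0,"dz":-1.6,"rx":0,"ry":0,"rz":0},{"dx":1.2,"dy":0,"dz":-1.6,"rx":0,"ry":0,"rz":0},{"dx":1.2,"dy":0,"dz":-1.6,"rx":0,"ry":0,"rz":0}]' | sed -n 1,4p
python3 -c "
from h import *
a=snap('top','t7')['color'];b=snap('side','s7')['color']
cv2.imwrite('pics/m7.png',np.hstack([cv2.resize(a[60:340,60:340],(400,400)),cv2.resize(b[100:380,140:420],(400,400))])[:,:,::-1])"
```

```text
eef_pos: [0.5459, 0.2756, 0.1593]
eef_rot: [0.641, 0.64, 0.299, -0.299]
force: [-0.8, -2.8, 7.1]
eef_pos: [0.5471, 0.195, 0.2554]
eef_rot: [0.641, 0.64, 0.301, -0.297]
force: [0.7, 1.3, -0.7]
gripper_width: 0.0428
t: 25.45
eef_pos: [0.5462, 0.1735, 0.3485]
eef_rot: [0.642, 0.64, 0.299, -0.298]
force: [0.1, 0.2, -1.6]
```

View pics/m7.png

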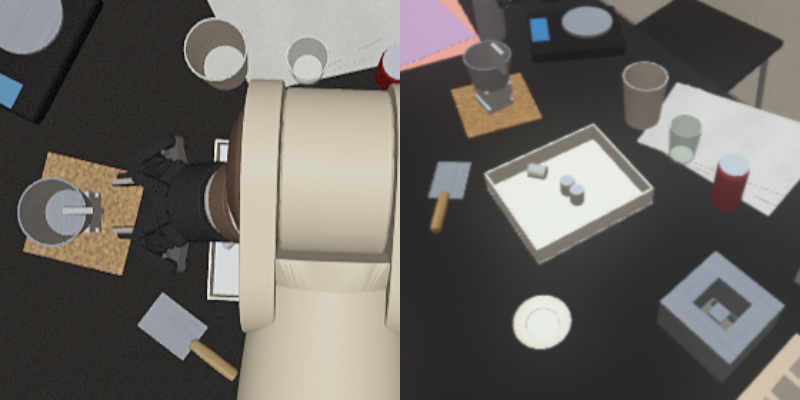

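The side crop shows all three slugs in the tray ((537,170), (568,183), (577,193)) and the cup upright mid-mat at (490,80). The gripper is clear and the bystanders are in place. Handing in.

```bash
python3 -c "
from bench import r
print(r.close_job())"
```

```text
the job is handed in; nothing more can be done
None
```

The job is handed in at about 25.5 s of the 64 s: the cup was pressed free and emptied, and the last pictures show all three slugs in the tray, the cup released and upright mid-mat, and the bystanders in place; the judge gave no verdict.

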